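# Load the dry-block heater

### The job

Load the dry-block heater: first lower the aluminium block fully home into the heater's well, then take the two black-capped amber vials out of the red rack and stand each one right down in the hole of its size in the block. Last of all set the clear cover squarely over them on the heater's deck, on its printed outline, and let go. Leave the two blue-capped vials standing where they are in the rack.

Things in the scene. Friction and masses are not known exactly. Their poses are not given: they have to be found in the camera images.
- heater: White dry-block heater, fixed, 220(x) x 150(y) x 85 mm. Origin: under its centre, on the bench; z up; grey sloping panel at its -x end. Flat deck at z=85, x -60..110. Well in the deck: centre x=+25, y=0; 104(x) x 64(y), 42 deep (floor z=43), mouth bevelled 4 mm. Grey printed outline 136(x) x 106(y) round the well = the cover's place.
- block_mid (a point): Aluminium block, 100(x) x 60(y) x 42 mm, 0.55 kg. Point: its centre, 21 above the underside. Steel lug on top, centred, 20(x) x 12(y) x 32 high: grip it along y. Holes in the top, 32 deep: wide, 30.5 across, at x=+30, y=0; slim, 20 across, at x=-30, y=0 (beside the lug: fingers best along y). Fits the well either way round, 2 play a side; home, its top is flush with the deck.
- wide_amber_mid (a point): Wide amber glass vial, black cap, loose, 60 mm tall: glass 27.5, cap 28.5 mm across; cap the top 12 mm; foot edge rounded 3 mm. For the block's wide hole; standing on its floor, 28 mm show. Starts upright in the rack, foot 4 mm above the bench, top 30 above the rack. Point: on its axis half-way up, 30 below the top; z to the cap.
- slim_amber_mid (a point): Slim amber glass vial, black cap, loose, 60 mm tall: glass 17, cap 18 mm across; cap the top 12 mm; foot edge rounded 3 mm. For the block's slim hole; standing on its floor, 28 mm show. Starts upright in the rack, foot 4 mm above the bench, top 30 above the rack. Point: on its axis half-way up, 30 below the top; z to the cap.
- wide_clear_mid (a point): Wide clear glass vial, blue cap, loose, 60 mm tall: glass 27.5, cap 28.5 mm across; cap the top 12 mm; foot edge rounded 3 mm. Stays in the rack. Starts upright in the rack, foot 4 mm above the bench, top 30 above the rack. Point: on its axis half-way up, 30 below the top; z to the cap.
- slim_clear_mid (a point): Slim clear glass vial, blue cap, loose, 60 mm tall: glass 17, cap 18 mm across; cap the top 12 mm; foot edge rounded 3 mm. Stays in the rack. Starts upright in the rack, foot 4 mm above the bench, top 30 above the rack. Point: on its axis half-way up, 30 below the top; z to the cap.
- rack: Red plastic vial rack, fixed, 200(x) x 90(y) x 34 mm. Origin: under its centre, on the bench. Two rows of holes along x, 30 mm deep: four of 31 mm across at y=-20 (x -63 to 63, every 42), six of 20.5 mm at y=+24 (x -70 to 70, every 28). Vials in the same row stand 84 mm apart: room for fingers along x.
- cover_mid (a point): Clear plastic cover, a box open below, 130(x) x 100(y) x 60 mm, walls 4 mm, blue rim at its foot, 0.22 kg. Point: centre of the box, 30 above its foot. Blue upright grip on top, centred, 50(x) x 14(y) x 30 high: take it along y. Its place: standing on the heater's deck over block and vials, centred on the well, long side along the heater's x, either way round.
There are look-alikes about, which are no part of the job. Leave any pink look-alike of the part that bears block_mid alone. Leave any yellow look-alike of the part that bears slim_amber_mid alone.

How it is judged:
By the outcome, as a careful person would: the job done as asked, in the order asked, and still so for the second after the job is handed in, with the robot touching nothing.
It also fails if it takes over 120 s, if anything falls off the work surface, if the arm or the gripper's body presses on something with over 40 N, if the wrist force passes 120 N, or if a joint passes its speed limit or range.

### The arm

A 6-joint arm with a two-finger parallel gripper is mounted at the origin on the work surface. World frame = base frame: x ahead of the robot, y to its left, z up, the work surface at z = 0. Lengths are in m, angles in rad, forces in N, time in s.
With the tool pointing down it reaches from about 0.35 to 0.975 m from the base axis. Payload 4.9 kg.
Tool frame: the origin (TCP) lies midway between the tips of the shut fingers; the grasp point (between the pads) lies manip.grip_depth behind it (manip.grip_depth is the distance from the TCP to the grasp point, in m); z points along the fingers, x is the direction in which the jaws open and shut, and the axes are right-handed (so a half turn about z gives the same grasp; the last joint's range is limited). The gripper opens to 85 mm and grips with 20 to 120 N. Pads are 22 mm wide; open, the fingers measure 114 mm over their backs; the gripper's body (76 mm by 85 mm) begins 54 mm behind the grasp point. The pads swing forward as they close: fully open they stand 13 mm farther back than shut.
Start: joints at [-1.308, 0.053, 1.613, -0, 1.476, -0.119], TCP at [0.233, -0.58, 0.231] pointing down, gripper open.
Joint ranges: [-3.01, 3.01], [-1.01, 2.22], [0.06, 2.58], [-1.02, 4.17], [0.09, 2.62], [-3.14, 3.14]. Speed limits (rad/s): [2.57, 2.57, 3.14, 3.14, 3.14, 3.14].

### API

Orientations are given as a unit quaternion [w, x, y, z].
In Python, from plant import state, grab_frame, ticket, manip gives the robot as it stands.
- The arm moves only by the tool carry_out, never from a script. Its argument "moves" is a list that holds one entry, the list of rows, each a list of 7 numbers: the turn, a rotation vector about the tool's x, y, z each as a share of 5 degrees, from -1 to 1, then the shift along the tool's x, y, z each as a share of 0.04 m, from -1 to 1, then the gripper command: -1 is shut, 1 is fully open, values between are in proportion. A call has 1 to 8 rows; each row shifts and turns the commanded pose from where the row before left it, along the tool's axes as they then stand; what a row does not reach is not made up. A row lasts 1/12 s, in which the tool goes at most 41.7 mm and 7.16 degrees, less where a joint would pass 70% of its speed; a pose out of reach is approached as far as the arm can. A call with a number of a shift or a turn outside -1 to 1 is refused whole. A call with a gripper value outside its range is refused whole. The fingers move at their own pace and stop on an object; the grip force is fixed at half the most. Time passes only in rows, so rows that do not move let the fingers close. It gives the time, the measured TCP pose, the force and the opening at its end, in the units of the state.
- state(): the state, without advancing time (a new reading comes with each control period).
- grab_frame(name): name is "side" or "top" or "wrist"; returns a dict with "frame" (480x640x3 uint8, red, green, blue), "z_map" (480x640 float32, m along the optical axis (not along the pixel's ray), 0 where there is no reading), "K" (3x3 intrinsics, pixels), "k1" (the pictures are not rectified: a ray, as slopes to the right and down, at radius r is drawn at 1 + k1 r^2 times it, then the intrinsics apply), "world_from_camera" (4x4, takes a point from camera to world coordinates); the wrist camera has in their place "hand_eye" (4x4, takes a point from camera to tool coordinates, whose origin is the TCP and whose axes are the tool frame's). Camera axes: x right, y down, z forward; pixel columns grow to the right and rows downward; lengths in m; the calibration is good to about 2 mm. A picture is of the moment at which its call begins: read the wrist's pose just before it.
- ticket.job_done(): hands the job in, once; it reports no verdict.
The state is a dict: "time": time; "joint_pos": joint angles; "joint_vel": joint speeds; "joint_efforts": joint torques, N m; "tool_pos": TCP position; "tool_rot": TCP orientation; "contact_force": force on the tool from outside, world axes, zero at the start; "ft_torque": the same for the moment, N m; "gripper_width": opening from 0.0 (shut) to 1.0 (fully open).
Only numpy, scipy, OpenCV 4.12 (cv2) and the standard library are available. Lean on these libraries where they do the work, as an engineer would, in place of code of your own. Each camera call takes 0.05 s, during which the arm holds its last target.

## Working session

There is one attempt and no reset: what is moved stays moved. The work goes in short steps, Python scripts to look and compute and a tool call to move; the robot and the scene stay as the last step left them, time stands still between calls to the robot, and variables do not carry over. Pictures are saved under pics/ and viewed, and the job is handed in when it is done.

Besides the shell and the picture viewer there is one more tool, called after "Request:" in YAML: its name, and indented under it one key for each argument. carry_out: Moves the arm, as the interface text tells. Shift numbers are shares of 0.04 m and turn numbers shares of 5 degrees, none past 1 either way. Its arguments: {"type":"object","properties":{"moves":{"type":"array"}},"required":["moves"]}

```bash
ls; mkdir -p pics; cat > h.py <<'E'
import numpy as np,cv2
from plant import state,grab_frame,ticket,manip
def save(n,im): cv2.imwrite('pics/'+n+'.png',cv2.cvtColor(im,cv2.COLOR_RGB2BGR))
E
python3 - <<'E'
from h import *
print(state(),manip.grip_depth,manip)
for n in ['side','top']:
    f=grab_frame(n); save(n+'0',f['frame']); np.savez('pics/'+n+'0.npz',**f); print(n,f['K'],f['k1'],f['world_from_camera'])
f=grab_frame('wrist');print(f['K'],f['k1'],f['hand_eye']); save('wrist0',f['frame'])
E
```

```text
pics
{'time': 0.0, 'joint_pos': array([-1.30799562e+00,  5.33483687e-02,  1.61431992e+00, -2.33976729e-05,
        1.47599407e+00, -1.18991383e-01]), 'joint_vel': array([-1.47134485e-03, -6.49656735e-05, -8.71603560e-05,  4.74931903e-04,
        1.55899055e-03, -9.38555652e-04]), 'joint_efforts': array([-3.62129802e-03, -3.93690062e+01, -3.70174956e+01, -5.18339730e-04,
        7.14440772e-03, -1.00087848e-05]), 'tool_pos': array([ 0.23269869, -0.57938341,  0.2300528 ]), 'tool_rot': array([-6.68486013e-04,  8.28427645e-01, -5.60095140e-01, -7.90054382e-04]), 'contact_force': array([-0.71218369,  0.28520141,  0.22989702]), 'ft_torque': array([-0.00184736,  0.01657439,  0.03135828]), 'gripper_width': 1.003087608775004} 0.0187 <Robot object at 0x7f185de6c050>
side [[541.63531254   0.         311.25410676]
 [  0.         541.63531254 240.08869798]
 [  0.           0.           1.        ]] -0.02045236565848303 [[-0.9250992  -0.16867046  0.34020839  0.11582816]
 [-0.37929119  0.45328955 -0.80663918  0.94522122]
 [-0.01815671 -0.87525931 -0.48331302  0.6060243 ]
 [ 0.          0.          0.          1.        ]]
top [[473.3680477    0.         324.38706496]
 [  0.         473.3680477  237.56011465]
 [  0.           0.           1.        ]] -0.10861098408785526 [[ 0.03098186 -0.97151065  0.2349621   0.26130794]
 [-0.99950875 -0.0312258   0.00268317  0.0535839 ]
 [ 0.00473015 -0.23492981 -0.97200083  1.0780041 ]
 [ 0.          0.          0.          1.        ]]
[[348.52874148   0.         320.10226312]
 [  0.         348.52874148 237.37404067]
 [  0.           0.           1.        ]] -0.004663129766687209 [[ 9.99999884e-01 -3.47179617e-04 -3.34570926e-04 -3.49275182e-04]
 [ 4.32013303e-04  9.53302486e-01  3.02016859e-01 -7.82271255e-02]
 [ 2.14093198e-04 -3.02016968e-01  9.53302525e-01 -1.41991458e-01]
 [ 0.00000000e+00  0.00000000e+00  0.00000000e+00  1.00000000e+00]]
```

View pics/top0.png

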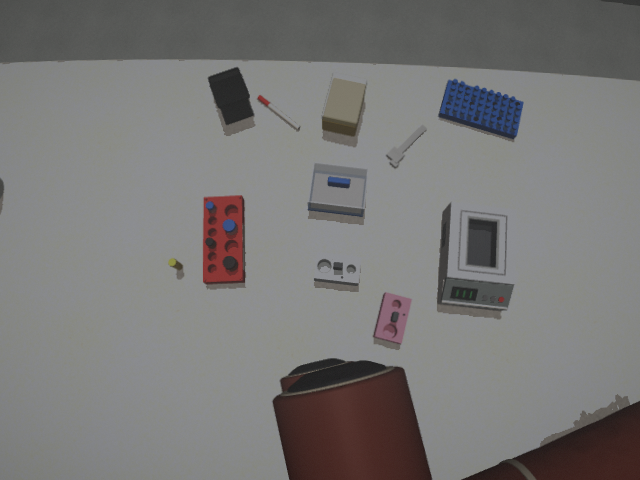

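View pics/side0.png

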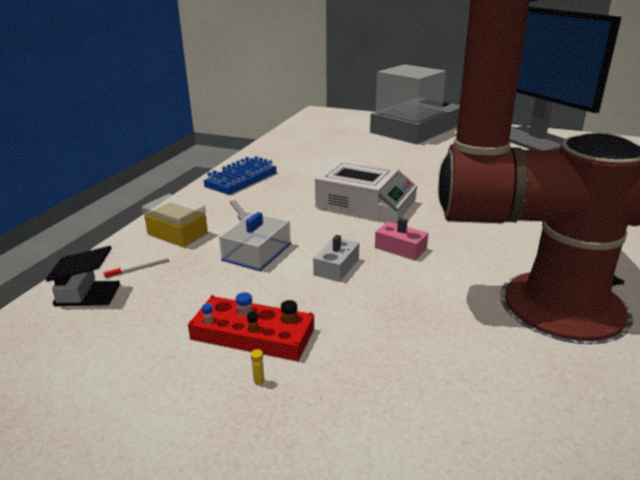

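View pics/wrist0.png

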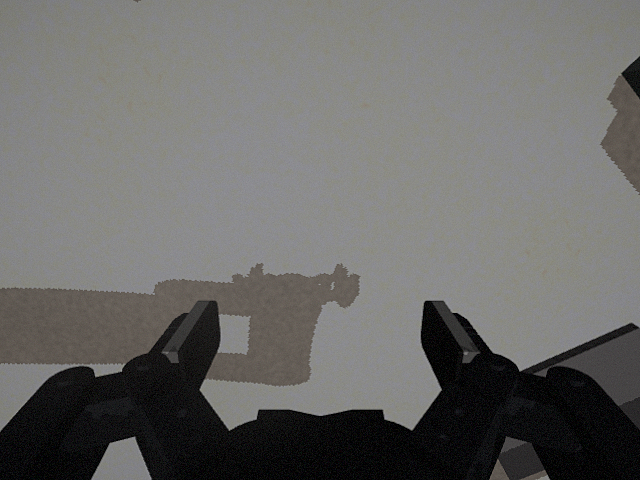

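Top view shows:
- Rack at about (223,240). Black caps at (210,243) slim and (230,264) wide; blue caps at (210,207) and (230,227).
- Yellow look-alike at (176,264).
- Grey block at (338,270) and pink look-alike at (393,318).
- Cover at (338,190) and heater at (478,255).

Next I'll enlarge to confirm these.

```bash
python3 - <<'E'
from h import *
f=np.load('pics/top0.npz')['frame']
f=np.clip(f.astype(float)*1.5,0,255).astype(np.uint8)
a=cv2.resize(f[185:295,160:260],None,fx=4,fy=4,interpolation=cv2.INTER_CUBIC)
b=cv2.resize(f[245:355,305:405],None,fx=4,fy=4,interpolation=cv2.INTER_CUBIC)
save('c1',np.hstack([a,b[:a.shape[0]]]))
a=cv2.resize(f[195:315,430:525],None,fx=4,fy=4,interpolation=cv2.INTER_CUBIC)
b=cv2.resize(f[140:260,295:390],None,fx=4,fy=4,interpolation=cv2.INTER_CUBIC)
save('c2',np.hstack([a,b]))
E
```

```text
(no output)
```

View pics/c1.png

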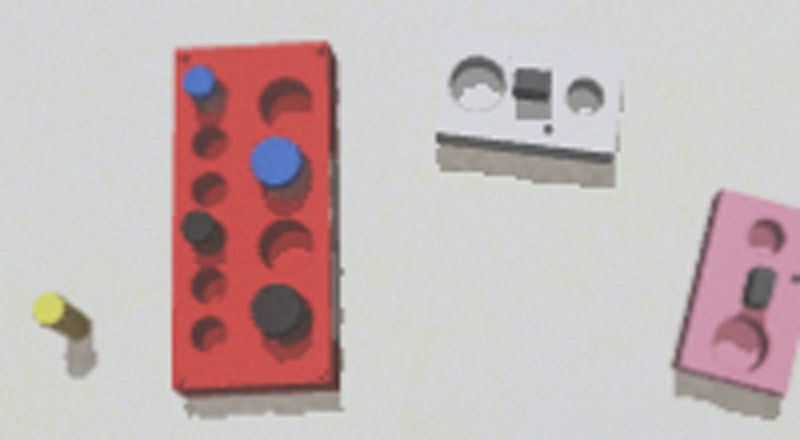

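View pics/c2.png

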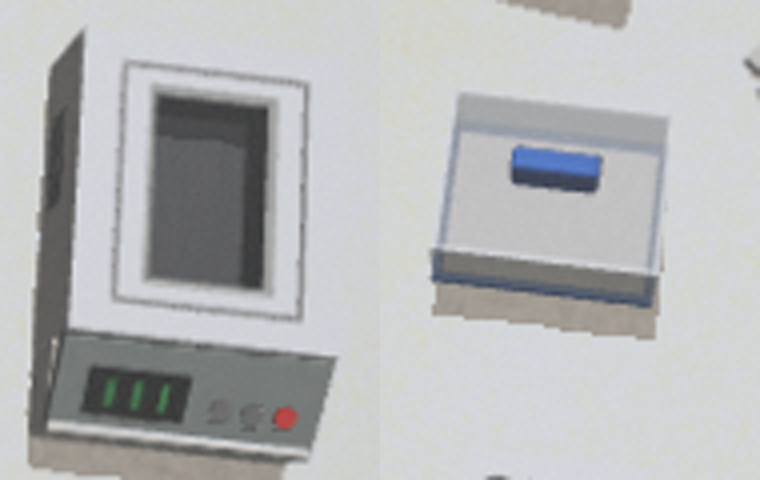

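The crops confirm the grey block (wide hole on image left), the black-capped ambers at (210,242) and (230,262), and the yellow and pink look-alikes to leave. Next I'll cast rays for the poses.

```bash
cat >> h.py <<'E'
from scipy.spatial.transform import Rotation as R
def rays(f,px):
    px=np.array(px,float).reshape(-1,1,2)
    u=cv2.undistortPoints(px,np.array(f['K']),np.array([float(f['k1']),0,0,0])).reshape(-1,2)
    return np.c_[u,np.ones(len(u))]
def wfc(f,s=None):
    if 'world_from_camera' in f: return np.array(f['world_from_camera'])
    s=s or state(); q=s['tool_rot']; T=np.eye(4); T[:3,:3]=R.from_quat([q[1],q[2],q[3],q[0]]).as_matrix(); T[:3,3]=s['tool_pos']
    return T@f['hand_eye']
def cast(f,px,z,T=None):
    T=wfc(f) if T is None else T
    d=rays(f,px)@T[:3,:3].T; o=T[:3,3]
    return o+d*((np.atleast_1d(z)-o[2])/d[:,2])[:,None]
def depthpts(f,px,T=None):
    T=wfc(f) if T is None else T
    px=np.array(px); z=f['z_map'][px[:,1].astype(int),px[:,0].astype(int)]
    return (rays(f,px)*z[:,None])@T[:3,:3].T+T[:3,3]
def blobs(im,hlo,hhi,roi,amin=20):
    hsv=cv2.cvtColor(im,cv2.COLOR_RGB2HSV); m=cv2.inRange(hsv,np.array(hlo),np.array(hhi))
    k=np.zeros_like(m); x0,y0,x1,y1=roi; k[y0:y1,x0:x1]=m[y0:y1,x0:x1]
    c,_=cv2.findContours(k,cv2.RETR_EXTERNAL,cv2.CHAIN_APPROX_NONE)
    return [x for x in c if cv2.contourArea(x)>=amin],k
def tool():
    s=state(); q=s['tool_rot']; M=R.from_quat([q[1],q[2],q[3],q[0]]).as_matrix()
    return s['tool_pos'],M
E
python3 - <<'E'
from h import *
f=dict(np.load('pics/top0.npz'))
def four(n,c,off,z):
    c=np.array(c)/4-.125*3+np.array(off); P=cast(f,c,z); print(n,P.mean(0).round(4)); 
    for i in range(4): 
        e=P[(i+1)%4]-P[i]; print('  ',np.linalg.norm(e).round(4),np.degrees(np.arctan2(e[1],e[0])).round(1))
four('outline',[(125,62),(308,84),(300,320),(114,299)],(430,195),.085)
four('rack',[(177,48),(329,42),(334,384),(175,390)],(160,185),.034)
four('blocktop',[(442,40),(623,57),(613,155),(437,135)],(305-100,245),.042)
four('coverfoot-top',[(460-380,93),(668-380,118),(656-380,272),(432-380,248)],(295,140),.06)
four('covergrip',[(514-380,146),(602-380,155),(600-380,180),(512-380,172)],(295,140),.09)
for n,p,z in [('slimA',(200,228),.064),('wideA',(279,309),.064),('slimC',(199,81),.064),('wideC',(276,161),.064),('lug',(533-400+400,84),.074)]:
    off=(160,185) if n!='lug' else (205,245)
    p=np.array(p)/4-.375+np.array(off); print(n,cast(f,p,z).round(4),depthpts(f,[p]).round(4))
print(manip.grip_depth)
E
```

```text
outline [ 0.5025 -0.2897  0.085 ]
   0.1041 -94.9
   0.1335 174.7
   0.1026 85.1
   0.1336 -4.7
rack [0.5059 0.2875 0.034 ]
   0.0893 -86.0
   0.2006 -175.1
   0.0894 94.2
   0.201 4.9
blocktop [0.4415 0.0267 0.042 ]
   0.1014 -93.7
   0.0554 175.1
   0.0977 85.2
   0.0536 -0.9
coverfoot-top [0.6313 0.0289 0.06  ]
   0.1207 -95.4
   0.0931 176.3
   0.1269 85.5
   0.0951 -7.5
covergrip [0.6314 0.0283 0.09  ]
   0.0491 -94.3
   0.0148 176.7
   0.0489 86.4
   0.0154 -2.5
slimA [[0.489  0.3097 0.064 ]] [[0.489  0.3097 0.064 ]]
wideA [[0.4451 0.2622 0.064 ]] [[0.445  0.262  0.0649]]
slimC [[0.5739 0.3179 0.064 ]] [[0.5737 0.3177 0.0646]]
wideC [[0.5286 0.2704 0.064 ]] [[0.5294 0.271  0.061 ]]
lug [[0.4428 0.0254 0.074 ]] [[0.4428 0.0254 0.0743]]
0.0187
```

```bash
cat >> h.py <<'E'
def go(x=None,y=None,z=None,ang=None):
    p,M=tool(); a=np.degrees(np.arctan2(M[1,0],M[0,0]))
    print('tcp',p.round(4),'ang',a.round(2),'tilt',np.degrees(M[:2,2]).round(2),'w',round(state()['gripper_width'],3),'t',round(state()['time'],2),'F',state()['contact_force'].round(1))
    t=np.array([p[i] if v is None else v for i,v in enumerate((x,y,z))]); d=M.T@(t-p)
    # after the turn the axes differ:
    if ang is not None:
        da=(ang-a+180)%360-180; print('turn z total shares',(-da/5).round(3))
        c,s_=np.cos(np.radians(ang)),np.sin(np.radians(ang)); w=t-p
        print('after-turn shift shares',(np.array([w[0]*c+w[1]*s_, w[0]*s_-w[1]*c, -w[2]])/.04).round(3))
    print('shift shares now',(d/.04).round(3))
E
python3 - <<'E'
from h import *
go(.442,.10,.26,-4.7)
E
```

```text
tcp [ 0.2327 -0.5795  0.2304] ang -68.13 tilt [-0.02  0.09] w 0.996 t 0.15 F [-0.1  0.4 -0.2]
turn z total shares -12.685
after-turn shift shares [  3.822 -17.36   -0.741]
shift shares now [-13.817 -11.184  -0.717]
```

Request:
carry_out:
  moves:
    - [[0, 0, -1, 0, 0, -0.1, 1], [0, 0, -1, 0, 0, -0.1, 1], [0, 0, -1, 0, 0, -0.1, 1], [0, 0, -1, 0, 0, -0.1, 1], [0, 0, -1, 0, 0, -0.1, 1], [0, 0, -1, 0, 0, -0.1, 1], [0, 0, -1, 0, 0, -0.1, 1], [0, 0, -1, 0, 0, -0.1, 1]]

```text
time: 0.82
tool_pos: [0.2328, -0.5797, 0.263]
tool_rot: [-0.0, 0.971, -0.241, -0.0]
contact_force: [-0.8, -0.7, 0.3]
gripper_width: 1.002
```

Request:
carry_out:
  moves:
    - [[0, 0, -1, 0, 0, 0, 1], [0, 0, -1, 0, 0, 0, 1], [0, 0, -1, 0, 0, 0, 1], [0, 0, -1, 0, 0, 0, 1], [0, 0, -0.7, 0, 0, 0, 1]]

```text
time: 1.23
tool_pos: [0.2328, -0.5797, 0.2627]
tool_rot: [-0.0, 0.999, -0.038, -0.0]
contact_force: [0.2, 0.2, -0.1]
gripper_width: 1.001
```

```bash
python3 - <<'E'
from h import *
go(.442,.10,.26,-4.7)
E
```

```text
tcp [ 0.2328 -0.5797  0.2627] ang -4.4 tilt [-0.01  0.05] w 1.001 t 1.23 F [ 0.2  0.2 -0.1]
turn z total shares 0.06
after-turn shift shares [  3.819 -17.364   0.069]
shift shares now [  3.911 -17.344   0.083]
```

Request:
carry_out:
  moves:
    - [[0, 0, 0, 0.22, -0.96, 0, 1], [0, 0, 0, 0.22, -0.96, 0, 1], [0, 0, 0, 0.22, -0.96, 0, 1], [0, 0, 0, 0.22, -0.96, 0, 1], [0, 0, 0, 0.22, -0.96, 0, 1], [0, 0, 0, 0.22, -0.96, 0, 1], [0, 0, 0, 0.22, -0.96, 0, 1], [0, 0, 0, 0.22, -0.96, 0, 1]]

```text
time: 1.9
tool_pos: [0.3278, -0.2776, 0.2629]
tool_rot: [-0.0, 0.999, -0.041, -0.0]
contact_force: [1.6, -0.8, 0.0]
gripper_width: 1.003
```

Request:
carry_out:
  moves:
    - [[0, 0, 0, 0.22, -0.96, 0, 1], [0, 0, 0, 0.22, -0.96, 0, 1], [0, 0, 0, 0.22, -0.96, 0, 1], [0, 0, 0, 0.22, -0.96, 0, 1], [0, 0, 0, 0.22, -0.96, 0, 1], [0, 0, 0, 0.22, -0.96, 0, 1], [0, 0, 0, 0.22, -0.96, 0, 1], [0, 0, 0, 0.22, -0.96, 0, 1]]

```text
time: 2.57
tool_pos: [0.4227, 0.0232, 0.2633]
tool_rot: [0.0, 0.999, -0.04, 0.0]
contact_force: [0.1, -1.4, -0.1]
gripper_width: 0.999
```

Request:
carry_out:
  moves:
    - [[0, 0, 0, 0.22, -0.96, 0, 1], [0, 0, 0, 0.1, -0.3, 0, 1], [0, 0, 0, 0, 0, 0, 1], [0, 0, 0, 0, 0, 0, 1]]

```text
time: 2.9
tool_pos: [0.4393, 0.0706, 0.2629]
tool_rot: [0.0, 0.999, -0.039, -0.001]
contact_force: [-0.7, -0.4, -0.2]
gripper_width: 0.999
```

```bash
python3 - <<'E'
from h import *
go(.442,.10,.26,-4.7)
s=state()
f=grab_frame('wrist'); save('w1',f['frame']); np.savez('pics/w1.npz',T=wfc(f,s),**f)
E
```

```text
tcp [0.4393 0.0706 0.2629] ang -4.51 tilt [-0.07 -0.03] w 0.999 t 2.9 F [-0.7 -0.4 -0.2]
turn z total shares 0.037
after-turn shift shares [ 0.008 -0.737  0.072]
shift shares now [ 0.011 -0.737  0.071]
```

View pics/w1.png

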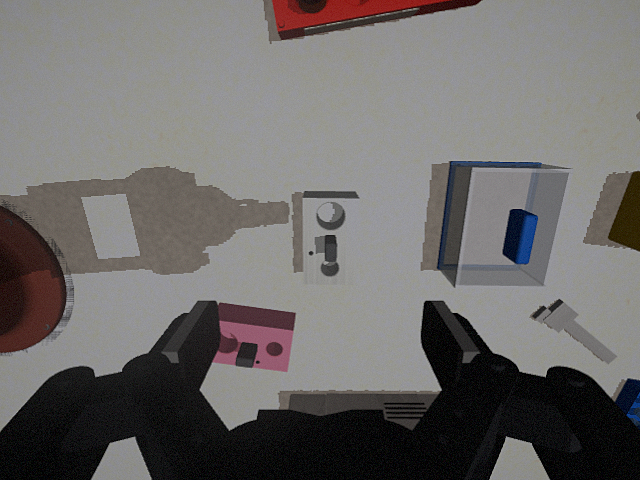

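```bash
cat >> h.py <<'E'
def world(f,T=None):
    T=wfc(f) if T is None else T
    v,u=np.mgrid[0:480,0:640]; px=np.c_[u.ravel(),v.ravel()]
    P=(rays(f,px)*f['z_map'].ravel()[:,None])@T[:3,:3].T+T[:3,3]
    P[f['z_map'].ravel()==0]=np.nan
    return P.reshape(480,640,3)
def rect(W,lo,hi,box,name=''):
    m=(W[...,2]>lo)&(W[...,2]<hi)&(W[...,0]>box[0])&(W[...,0]<box[1])&(W[...,1]>box[2])&(W[...,1]<box[3])
    m=m.astype(np.uint8); n,l,s,c=cv2.connectedComponentsWithStats(m); k=1+np.argmax(s[1:,4])
    q=W[l==k]; r=cv2.minAreaRect((q[:,:2]*1000).astype(np.float32))
    print(name,'n',s[k,4],'ctr',np.round(r[0],1),'size',np.round(r[1],1),'ang',round(r[2],2),'z',np.median(q[:,2]).round(4),'px',c[k].round(0))
    return r,q
E
python3 - <<'E'
from h import *
f=dict(np.load('pics/w1.npz')); W=world(f,f['T'])
rect(W,.038,.047,(.38,.50,-.05,.10),'block'); rect(W,.066,.08,(.38,.50,-.05,.10),'lug')
g=dict(np.load('pics/top0.npz')); W=world(g)
rect(W,.038,.047,(.38,.50,-.05,.10),'block top'); rect(W,.066,.08,(.38,.50,-.05,.10),'lug top')
E
```

```text
block n 3679 ctr [447.1  26.6] size [100.6  60.1] ang 84.94 z 0.0414 px [330. 242.]
lug n 239 ctr [446.8  27.2] size [20.6 11.3] ang 85.53 z 0.0731 px [331. 251.]
block top n 894 ctr [445.2  25.4] size [99.9 61.2] ang 84.52 z 0.0415 px [339. 267.]
lug top n 54 ctr [444.8  25.1] size [12.9 17.4] ang 1.33 z 0.0731 px [338. 265.]
```

```bash
python3 - <<'E'
from h import *
go(.447,.0268,.047,-5)
E
```

```text
tcp [0.4393 0.0699 0.2629] ang -4.62 tilt [-0.05 -0.03] w 1.001 t 2.95 F [0.5 0.7 0. ]
turn z total shares 0.077
after-turn shift shares [0.287 1.056 5.399]
shift shares now [0.284 1.054 5.399]
```

Request:
carry_out:
  moves:
    - [[0, 0, 0.08, 0.29, 0.53, 0, 1], [0, 0, 0, 0, 0.53, 0, 1], [0, 0, 0, 0, 0, 0.9, 1], [0, 0, 0, 0, 0, 0.9, 1], [0, 0, 0, 0, 0, 0.9, 1], [0, 0, 0, 0, 0, 0.9, 1], [0, 0, 0, 0, 0, 0.6, 1], [0, 0, 0, 0, 0, 0, 1]]

```text
time: 3.62
tool_pos: [0.4425, 0.026, 0.0891]
tool_rot: [-0.0, 0.999, -0.045, -0.006]
contact_force: [-0.1, -0.1, -0.6]
gripper_width: 0.997
```

```bash
python3 - <<'E'
from h import *
go(.447,.0268,.047,-5)
s=state()
f=grab_frame('wrist'); save('w2',f['frame']); W=world(f,wfc(f,s))
rect(W,.066,.08,(.40,.50,-.05,.10),'lug')
E
```

```text
tcp [0.4425 0.026  0.0891] ang -5.2 tilt [-0.67  0.05] w 0.997 t 3.62 F [-0.1 -0.1 -0.6]
turn z total shares -0.039
after-turn shift shares [ 0.11  -0.031  1.053]
shift shares now [ 0.123 -0.031  1.051]
lug n 938 ctr [447.2  27.3] size [20. 12.] ang 85.59 z 0.0731 px [328. 285.]
```

View pics/w2.png

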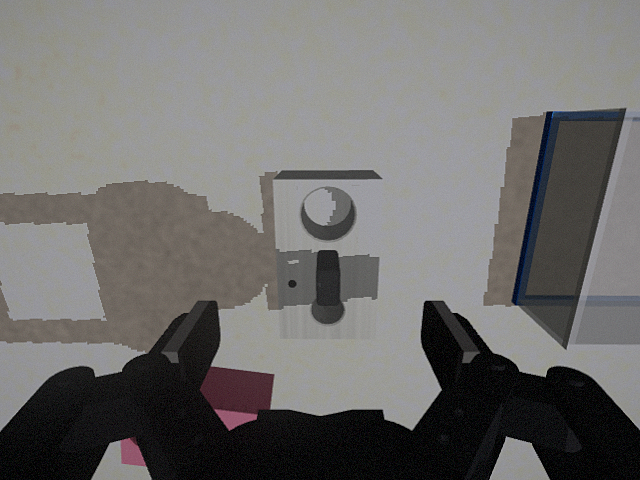

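```bash
cat >> h.py <<'E'
_go=go
def go(*a,**k):
    _go(*a,**k)
    p,M=tool(); d=M.T@np.array([0,0,-1.]); print('tilt fix turn x,y shares',(np.degrees([-d[1],d[0]])/5).round(3))
E

```

Request:
carry_out:
  moves:
    - [[0, 0.13, -0.07, 0.12, -0.03, 0, 1], [0, 0, 0, 0, 0, 0, 1], [0, 0, 0, 0, 0, 0, 1]]

```text
time: 3.92
tool_pos: [0.4545, 0.0274, 0.0982]
tool_rot: [0.0, 0.999, -0.041, 0.008]
contact_force: [0.1, 1.0, -0.2]
gripper_width: 0.999
```

```bash
python3 - <<'E'
from h import *
go(.4472,.027,.047,-4.8)
E
```

```text
tcp [0.4545 0.0274 0.0982] ang -4.7 tilt [ 0.94 -0.09] w 0.999 t 3.92 F [ 0.1  1.  -0.2]
turn z total shares 0.02
after-turn shift shares [-0.181  0.025  1.28 ]
shift shares now [-0.202  0.024  1.276]
tilt fix turn x,y shares [ 0.002 -0.188]
```

Request:
carry_out:
  moves:
    - [[0, 0, 0, 0, 0, 0, 1], [0, 0, 0, 0, 0, 0, 1], [0, 0, 0, 0, 0, 0, 1]]

```text
time: 4.17
tool_pos: [0.4529, 0.0279, 0.0961]
tool_rot: [0.0, 0.999, -0.041, 0.006]
contact_force: [0.4, -0.0, 0.6]
gripper_width: 0.999
```

```bash
python3 - <<'E'
from h import *
go(.4472,.027,.047,-4.8)
E
```

```text
tcp [0.4529 0.0279 0.0961] ang -4.66 tilt [ 0.73 -0.06] w 0.999 t 4.17 F [ 0.4 -0.   0.6]
turn z total shares 0.027
after-turn shift shares [-0.141  0.034  1.229]
shift shares now [-0.157  0.033  1.227]
tilt fix turn x,y shares [ 0.001 -0.146]
```

Request:
carry_out:
  moves:
    - [[0, -0.145, 0.03, -0.15, 0.03, 0, 1], [0, 0, 0, 0, 0, 0.4, 1], [0, 0, 0, 0, 0, 0.4, 1], [0, 0, 0, 0, 0, 0.2, 1], [0, 0, 0, 0, 0, 0, 1], [0, 0, 0, 0, 0, 0, 1], [0, 0, 0, 0, 0, 0, 1], [0, 0, 0, 0, 0, 0, 1]]

```text
time: 4.83
tool_pos: [0.4471, 0.0271, 0.0563]
tool_rot: [0.0, 0.999, -0.042, 0.0]
contact_force: [1.2, -0.1, 0.0]
gripper_width: 0.998
```

```bash
python3 - <<'E'
from h import *
go(.4472,.027,.047,-4.8)
E
```

```text
tcp [0.4471 0.0271 0.0563] ang -4.83 tilt [ 0.02 -0.  ] w 0.998 t 4.83 F [ 1.2 -0.1  0. ]
turn z total shares -0.005
after-turn shift shares [0.002 0.002 0.233]
shift shares now [0.002 0.002 0.233]
tilt fix turn x,y shares [ 0.    -0.005]
```

Aligned. Go down the last bit and close.

Request:
carry_out:
  moves:
    - [[0, 0, 0, 0, 0, 0.22, 1], [0, 0, 0, 0, 0, 0, 1], [0, 0, 0, 0, 0, 0, -1], [0, 0, 0, 0, 0, 0, -1], [0, 0, 0, 0, 0, 0, -1], [0, 0, 0, 0, 0, 0, -1], [0, 0, 0, 0, 0, 0, -1], [0, 0, 0, 0, 0, 0, -1]]

```text
time: 5.5
tool_pos: [0.4464, 0.0272, 0.0466]
tool_rot: [-0.0, 0.999, -0.042, -0.001]
contact_force: [1.3, 0.1, 0.8]
gripper_width: 0.146
```

Request:
carry_out:
  moves:
    - [[0, 0, 0, 0, 0, 0, -1], [0, 0, 0, 0, 0, 0, -1], [0, 0, 0, 0, 0, 0, -1], [0, 0, 0, 0, 0, -0.2, -1], [0, 0, 0, 0, 0, -0.3, -1], [0, 0, 0, 0, 0, 0, -1], [0, 0, 0, 0, 0, 0, -1], [0, 0, 0, 0, 0, 0, -1]]

```text
time: 6.17
tool_pos: [0.4456, 0.0272, 0.0656]
tool_rot: [-0.0, 0.999, -0.042, -0.001]
contact_force: [-0.1, 0.8, -5.2]
gripper_width: 0.129
```

```bash
python3 - <<'E'
from h import *
go(.4472,.027,.23,-95)
s=state()
f=grab_frame('wrist'); save('w3',f['frame']); W=world(f,wfc(f,s))
rect(W,.055,.07,(.38,.50,-.05,.10),'block')
E
```

```text
tcp [0.4456 0.0272 0.0656] ang -4.82 tilt [-0.15  0.01] w 0.129 t 6.17 F [-0.1  0.8 -5.2]
turn z total shares 18.035
after-turn shift shares [ 2.00e-03 -4.00e-02 -4.11e+00]
shift shares now [ 2.90e-02  2.00e-03 -4.11e+00]
tilt fix turn x,y shares [-0.    0.03]
block n 11209 ctr [447.8  41.3] size [71.6 60.5] ang 85.24 z 0.0603 px [320. 252.]
```

View pics/w3.png

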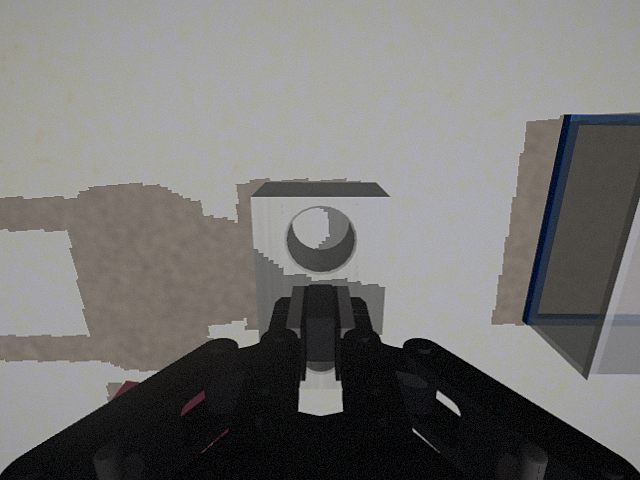

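Request:
carry_out:
  moves:
    - [[0, 0, 0, 0, 0, -0.7, -1], [0, 0, 0, 0, 0, -0.7, -1], [0, 0, 0, 0, 0, -0.7, -1], [0, 0, 0, 0, 0, -0.7, -1], [0, 0, 0, 0, 0, -0.7, -1], [0, 0, 0, 0, 0, -0.7, -1], [0, 0, 0, 0, 0, -0.7, -1], [0, 0, 0, 0, 0, -0.2, -1]]

```text
time: 6.88
tool_pos: [0.4483, 0.027, 0.2749]
tool_rot: [0.0, 0.999, -0.042, 0.003]
contact_force: [1.6, -0.9, -4.0]
gripper_width: 0.133
```

Request:
carry_out:
  moves:
    - [[0, 0, 0.9, 0, 0.5, 0, -1], [0, 0, 0.9, 0, 0.5, 0, -1], [0, 0, 0.9, 0, 0.5, 0, -1], [0, 0, 0.9, 0, 0.5, 0, -1], [0, 0, 0.9, 0, 0, 0, -1], [0, 0, 0.9, 0, 0, 0, -1], [0, 0, 0.9, 0, 0, 0, -1], [0, 0, 0.9, 0, 0, 0, -1]]

```text
time: 7.55
tool_pos: [0.4299, -0.051, 0.268]
tool_rot: [0.0, 0.936, -0.351, -0.002]
contact_force: [0.3, 0.2, -4.3]
gripper_width: 0.129
```

Request:
carry_out:
  moves:
    - [[0, 0, 0.9, 0, 0, 0, -1], [0, 0, 0.9, 0, 0, 0, -1], [0, 0, 0.9, 0, 0, 0, -1], [0, 0, 0.9, 0, 0, 0, -1], [0, 0, 0.9, 0, 0, 0, -1], [0, 0, 0.9, 0, 0, 0, -1], [0, 0, 0.9, 0, 0, 0, -1], [0, 0, 0.9, 0, 0, 0, -1]]

```text
time: 8.22
tool_pos: [0.4299, -0.0507, 0.268]
tool_rot: [0.001, 0.782, -0.623, -0.002]
contact_force: [0.5, -0.7, -5.2]
gripper_width: 0.131
```

Request:
carry_out:
  moves:
    - [[0, 0, 0.9, 0, 0, 0, -1], [0, 0, 0.9, 0, 0, 0, -1], [0, 0, 0.9, 0, 0, 0, -1], [0, 0, 0.9, 0, 0, 0, -1], [0, 0, 0, 0, 0, 0, -1], [0, 0, 0, 0, 0, 0, -1]]

```text
time: 8.72
tool_pos: [0.4301, -0.0508, 0.2687]
tool_rot: [-0.001, -0.677, 0.736, 0.002]
contact_force: [0.5, 0.2, -4.7]
gripper_width: 0.126
```

```bash
python3 - <<'E'
from h import *
go(.41,-.285,.27,-95)
f=dict(np.load('pics/top0.npz')); W=world(f)
rect(W,.08,.09,(.35,.68,-.45,-.15),'deck');rect(W,.036,.05,(.38,.6,-.40,-.18),'wellfloor')
E
```

```text
tcp [ 0.4301 -0.0508  0.2687] ang -94.71 tilt [-0.22  0.05] w 0.126 t 8.72 F [ 0.5  0.2 -4.7]
turn z total shares 0.058
after-turn shift shares [ 5.877 -0.01  -0.032]
shift shares now [ 5.876  0.02  -0.035]
tilt fix turn x,y shares [0.044 0.006]
deck n 3718 ctr [ 501.1 -288.5] size [150.8 176.9] ang 85.14 z 0.0844 px [482. 243.]
wellfloor n 1042 ctr [ 507.1 -295.8] size [56.7 98.9] ang 86.18 z 0.043 px [479. 244.]
```

Request:
carry_out:
  moves:
    - [[0, 0, 0.05, 0.9, 0, 0, -1], [0, 0, 0, 0.9, 0, 0, -1], [0, 0, 0, 0.9, 0, 0, -1], [0, 0, 0, 0.9, 0, 0, -1], [0, 0, 0, 0.9, 0, 0, -1], [0, 0, 0, 0.9, 0, 0, -1], [0, 0, 0, 0.4, 0, 0, -1], [0, 0, 0, 0, 0, 0, -1]]

```text
time: 9.38
tool_pos: [0.4093, -0.2852, 0.2693]
tool_rot: [-0.001, -0.674, 0.739, 0.001]
contact_force: [0.6, 0.3, -5.4]
gripper_width: 0.127
```

Request:
carry_out:
  moves:
    - [[0, 0, 0, 0, 0, 0, -1], [0, 0, 0, 0, 0, 0, -1], [0, 0, 0, 0, 0, 0, -1]]

```text
time: 9.63
tool_pos: [0.4104, -0.2811, 0.27]
tool_rot: [-0.0, -0.676, 0.737, 0.001]
contact_force: [-0.6, -0.0, -5.0]
gripper_width: 0.134
```

```bash
python3 - <<'E'
from h import *
go(.502,-.29,.27,-95)
s=state();f=grab_frame('wrist'); save('w4',f['frame']); np.savez('pics/w4.npz',T=wfc(f,s),**f)
E
```

```text
tcp [ 0.4104 -0.2811  0.27  ] ang -94.97 tilt [-0.09  0.04] w 0.134 t 9.63 F [-0.6 -0.  -5. ]
turn z total shares 0.005
after-turn shift shares [ 2.200e-02 -2.302e+00  1.000e-03]
shift shares now [ 0.023 -2.302 -0.003]
tilt fix turn x,y shares [0.019 0.007]
```

View pics/w4.png

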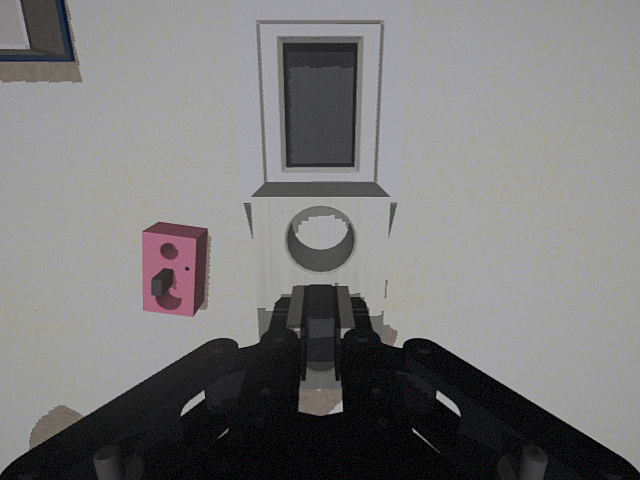

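```bash
python3 - <<'E'
from h import *
f=np.load('pics/w4.npz')['frame']
save('c4',cv2.resize(f[5:200,240:400],None,fx=3,fy=3,interpolation=cv2.INTER_CUBIC))
E
```

```text
(no output)
```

View pics/c4.png

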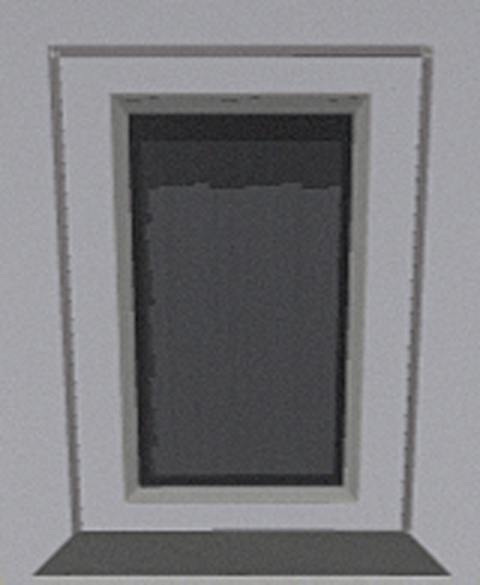

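```bash
python3 - <<'E'
from h import *
f=dict(np.load('pics/w4.npz'))
def q(c): return cast(f,np.array(c)/3-1/3+np.array([240,5]),.085,f['T'])
P=q([(111,95),(370,95),(358,500),(127,500)]); print(P.mean(0).round(4))
for i in range(4): e=P[(i+1)%4]-P[i]; print(np.linalg.norm(e).round(4),np.degrees(np.arctan2(e[1],e[0])).round(2))
# inner edge of outline top + width
Q=q([(51,50),(430,50),(407,530),(77,530)]); print(Q.round(4)); m=(Q[0]+Q[1])/2; e=Q[1]-Q[0]; print(np.linalg.norm(e),np.degrees(np.arctan2(e[1],e[0])))
n=np.array([e[1],-e[0]])/np.linalg.norm(e[:2]); n*=-1 if n[0]>0 else 1
print('centre from outline',m[:2]+n*.067)
E
```

```text
[ 0.5041 -0.2884  0.085 ]
0.0719 -95.0
0.1113 175.21
0.0715 85.0
0.1114 -4.59
[[ 0.5751 -0.2421  0.085 ]
 [ 0.566  -0.3458  0.085 ]
 [ 0.4349 -0.3342  0.085 ]
 [ 0.4439 -0.2316  0.085 ]]
0.10402661478142358 -95.00492914585323
centre from outline [ 0.50382418 -0.28810229]
```

```bash
python3 - <<'E'
from h import *
f=dict(np.load('pics/w4.npz'))
H=f['hand_eye']
def ct(px,z):
    d=rays(f,px)@H[:3,:3].T; o=H[:3,3]; return o+d*((z-o[2])/d[:,2])[:,None]
print((ct([(251.5,197),(389.5,197)],.0046)*1000).round(1))
W=world(f,f['T']); 
r,q=rect(W,.25,.275,(.35,.6,-.4,-.2),'blk')
b=np.c_[r[0][0]/1000,r[0][1]/1000]; print(cv2.boxPoints(r))
E
python3 - <<'E'
import sys; sys.path.insert(0,'.')
E
python3 -c "
from h import *
go(.504,-.2883,.27,-95)"
```

```text
[[-30.  -49.5   4.6]
 [ 28.7 -49.5   4.6]]
blk n 12289 ctr [ 424.4 -281.6] size [60.4 72. ] ang 85.1 z 0.2646 px [321. 249.]
[[ 385.9882  -308.6412 ]
 [ 457.73013 -314.78854]
 [ 462.8826  -254.6575 ]
 [ 391.14066 -248.51016]]
tcp [ 0.4104 -0.2811  0.2702] ang -94.97 tilt [-0.08  0.02] w 0.126 t 9.68 F [ 0.4  0.6 -4.9]
turn z total shares 0.007
after-turn shift shares [-0.024 -2.346  0.006]
shift shares now [-0.022 -2.346  0.003]
tilt fix turn x,y shares [0.016 0.003]
```

Request:
carry_out:
  moves:
    - [[0, 0, 0, -0.01, -0.8, 0, -1], [0, 0, 0, 0, -0.8, 0, -1], [0, 0, 0, 0, -0.76, 0, -1], [0, 0, 0, 0, 0, 0.6, -1], [0, 0, 0, 0, 0, 0.8, -1], [0, 0, 0, 0, 0, 0.8, -1], [0, 0, 0, 0, 0, 0.6, -1], [0, 0, 0, 0, 0, 0.3, -1]]

```text
time: 10.35
tool_pos: [0.5024, -0.2874, 0.1417]
tool_rot: [-0.001, -0.676, 0.737, 0.004]
contact_force: [-0.5, 0.7, -5.4]
gripper_width: 0.13
```

Request:
carry_out:
  moves:
    - [[0, 0, 0, 0, 0, 0, -1], [0, 0, 0, 0, 0, 0, -1], [0, 0, 0, 0, 0, 0, -1], [0, 0, 0, 0, 0, 0, -1], [0, 0, 0, 0, 0, 0, -1]]

```text
time: 10.77
tool_pos: [0.5053, -0.2908, 0.1489]
tool_rot: [-0.0, -0.675, 0.738, -0.002]
contact_force: [-0.3, -0.0, -5.0]
gripper_width: 0.132
```

```bash
python3 - <<'E'
from h import *
go(.5045,-.2883,.09,-95)
E
```

```text
tcp [ 0.5053 -0.2908  0.1489] ang -95.07 tilt [ 0.11 -0.14] w 0.132 t 10.77 F [-0.3 -0.  -5. ]
turn z total shares -0.014
after-turn shift shares [-0.06   0.025  1.472]
shift shares now [-0.064  0.028  1.472]
tilt fix turn x,y shares [-0.025 -0.025]
```

Request:
carry_out:
  moves:
    - [[0, 0, 0, -0.06, 0.025, 0, -1], [0, 0, 0, 0, 0, 0.2, -1], [0, 0, 0, 0, 0, 0.2, -1], [0, 0, 0, 0, 0, 0.2, -1], [0, 0, 0, 0, 0, 0.2, -1], [0, 0, 0, 0, 0, 0, -1], [0, 0, 0, 0, 0, 0, -1]]

```text
time: 11.35
tool_pos: [0.5029, -0.2871, 0.1131]
tool_rot: [-0.001, -0.675, 0.738, 0.001]
contact_force: [0.6, 0.2, -5.6]
gripper_width: 0.129
```

```bash
python3 - <<'E'
from h import *
go(.5045,-.2883,.09,-95)
E
```

```text
tcp [ 0.5029 -0.2871  0.1131] ang -95.08 tilt [-0.15  0.08] w 0.129 t 11.35 F [ 0.6  0.2 -5.6]
turn z total shares -0.016
after-turn shift shares [ 0.026 -0.042  0.579]
shift shares now [ 0.027 -0.043  0.578]
tilt fix turn x,y shares [0.032 0.013]
```

Request:
carry_out:
  moves:
    - [[0, 0, 0, 0.02, -0.03, 0.15, -1], [0, 0, 0, 0, 0, 0.15, -1], [0, 0, 0, 0, 0, 0.15, -1], [0, 0, 0, 0, 0, 0.1, -1], [0, 0, 0, 0, 0, 0, -1], [0, 0, 0, 0, 0, 0, -1], [0, 0, 0, 0, 0, 0, -1]]

```text
time: 11.93
tool_pos: [0.5045, -0.2885, 0.0925]
tool_rot: [-0.0, -0.675, 0.738, 0.0]
contact_force: [0.4, 0.9, -4.9]
gripper_width: 0.129
```

```bash
python3 - <<'E'
from h import *
go(.5045,-.2883,.09,-95)
E
```

```text
tcp [ 0.5045 -0.2885  0.0925] ang -95.08 tilt [-0.06 -0.  ] w 0.129 t 11.93 F [ 0.4  0.9 -4.9]
turn z total shares -0.015
after-turn shift shares [-0.005  0.001  0.063]
shift shares now [-0.005  0.001  0.063]
tilt fix turn x,y shares [ 0.012 -0.002]
```

Request:
carry_out:
  moves:
    - [[0, 0, 0, 0, 0, 0.05, -1], [0, 0, 0, 0, 0, 0.04, -1], [0, 0, 0, 0, 0, 0, -1], [0, 0, 0, 0, 0, 0, -1]]

```text
time: 12.27
tool_pos: [0.5049, -0.2889, 0.0898]
tool_rot: [-0.0, -0.675, 0.738, -0.0]
contact_force: [-1.7, -0.1, 0.6]
gripper_width: 0.124
```

```bash
python3 - <<'E'
from h import *
go(.5045,-.2883,.09,-95)
E
```

```text
tcp [ 0.5049 -0.2889  0.0898] ang -95.07 tilt [-0.   -0.05] w 0.124 t 12.27 F [-1.7 -0.1  0.6]
turn z total shares -0.015
after-turn shift shares [-0.013  0.012 -0.006]
shift shares now [-0.013  0.012 -0.006]
tilt fix turn x,y shares [ 0.    -0.011]
```

The weight has gone off the wrist, so the block is home. I'll release and look.

Request:
carry_out:
  moves:
    - [[0, 0, 0, 0, 0, 0, 0], [0, 0, 0, 0, 0, 0, 1], [0, 0, 0, 0, 0, 0, 1], [0, 0, 0, 0, 0, 0, 1], [0, 0, 0, 0, 0, 0, 1], [0, 0, 0, 0, 0, 0, 1], [0, 0, 0, 0, 0, -0.3, 1], [0, 0, 0, 0, 0, -0.7, 1]]

```text
time: 12.93
tool_pos: [0.5019, -0.2865, 0.1251]
tool_rot: [-0.001, -0.675, 0.738, 0.005]
contact_force: [-0.9, -0.7, -0.5]
gripper_width: 0.999
```

Request:
carry_out:
  moves:
    - [[0, 0, 0, 0, 0, -0.8, 1], [0, 0, 0, 0, 0, -0.8, 1], [0, 0, 0, 0, 0, -0.8, 1], [0, 0, 0, 0, 0, -0.6, 1], [0, 0, 0, 0, -0.4, 0, 1], [0, 0, 0, 0, 0, 0, 1], [0, 0, 0, 0, 0, 0, 1], [0, 0, 0, 0, 0, 0, 1]]

```text
time: 13.6
tool_pos: [0.5198, -0.2894, 0.2477]
tool_rot: [-0.001, -0.675, 0.738, 0.002]
contact_force: [0.1, 0.8, -0.5]
gripper_width: 0.998
```

```bash
python3 - <<'E'
from h import *
go(.445,.262,.26,5)
s=state();f=grab_frame('wrist'); save('w5',f['frame']); np.savez('pics/w5.npz',T=wfc(f,s),**f)
W=world(f,wfc(f,s)); rect(W,.10,.125,(.45,.55,-.35,-.23),'lug')
E
```

```text
tcp [ 0.5198 -0.2894  0.2477] ang -95.06 tilt [-0.19  0.08] w 0.998 t 13.6 F [ 0.1  0.8 -0.5]
turn z total shares -20.013
after-turn shift shares [ -0.661 -13.895  -0.309]
shift shares now [-13.566   3.08   -0.284]
tilt fix turn x,y shares [0.039 0.012]
lug n 382 ctr [ 504.8 -288.3] size [11.1 20.2] ang 85.27 z 0.116 px [322. 241.]
```

View pics/w5.png

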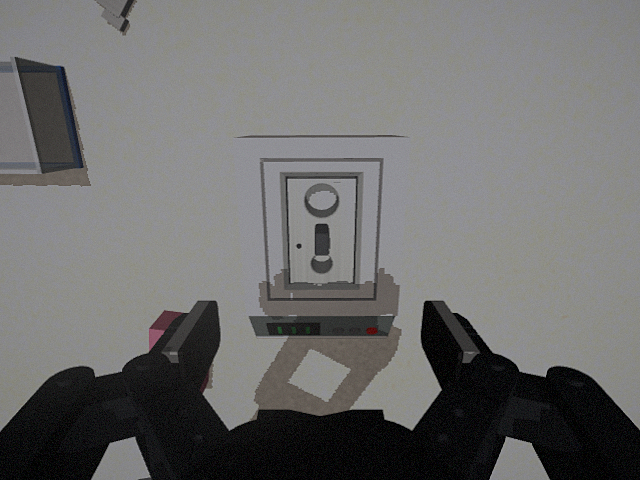

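Request:
carry_out:
  moves:
    - [[0, 0, -1, 0, 0, -0.1, 1], [0, 0, -1, 0, 0, -0.1, 1], [0, 0, -1, 0, 0, -0.1, 1], [0, 0, -1, 0, 0, 0, 1], [0, 0, -1, 0, 0, 0, 1], [0, 0, -1, 0, 0, 0, 1], [0, 0, -1, 0, 0, 0, 1], [0, 0, -1, 0, 0, 0, 1]]

```text
time: 14.32
tool_pos: [0.5196, -0.2895, 0.2593]
tool_rot: [0.0, 0.888, -0.461, -0.002]
contact_force: [0.3, 0.5, 1.1]
gripper_width: 1.003
```

Request:
carry_out:
  moves:
    - [[0, 0, -1, 0, 0, 0, 1], [0, 0, -1, 0, 0, 0, 1], [0, 0, -1, 0, 0, 0, 1], [0, 0, -1, 0, 0, 0, 1], [0, 0, -1, 0, 0, 0, 1], [0, 0, -1, 0, 0, 0, 1], [0, 0, -1, 0, 0, 0, 1], [0, 0, -1, 0, 0, 0, 1]]

```text
time: 14.98
tool_pos: [0.5196, -0.2895, 0.2593]
tool_rot: [-0.001, 0.992, -0.129, -0.002]
contact_force: [-0.1, 0.2, 0.3]
gripper_width: 0.998
```

Request:
carry_out:
  moves:
    - [[0, 0, -1, 0, 0, 0, 1], [0, 0, -1, 0, 0, 0, 1], [0, 0, -1, 0, 0, 0, 1], [0, 0, -1, 0, 0, 0, 1], [0, 0, 0, 0, 0, 0, 1], [0, 0, 0, 0, 0, 0, 1]]

```text
time: 15.48
tool_pos: [0.5199, -0.2896, 0.2597]
tool_rot: [-0.001, 0.999, 0.042, -0.001]
contact_force: [0.3, 0.3, -0.8]
gripper_width: 1.001
```

```bash
python3 - <<'E'
from h import *
go(.48,.30,.26,5)
E
```

```text
tcp [ 0.5199 -0.2896  0.2597] ang 4.79 tilt [-0.17  0.07] w 1.001 t 15.48 F [ 0.3  0.3 -0.8]
turn z total shares -0.043
after-turn shift shares [ 2.910e-01 -1.477e+01 -8.000e-03]
shift shares now [ 2.3600e-01 -1.4771e+01  1.2000e-02]
tilt fix turn x,y shares [-0.016  0.032]
```

Request:
carry_out:
  moves:
    - [[0, 0, -0.04, 0.03, -0.96, 0, 1], [0, 0, 0, 0.03, -0.96, 0, 1], [0, 0, 0, 0.03, -0.96, 0, 1], [0, 0, 0, 0.03, -0.96, 0, 1], [0, 0, 0, 0.03, -0.96, 0, 1], [0, 0, 0, 0.03, -0.96, 0, 1], [0, 0, 0, 0.03, -0.96, 0, 1], [0, 0, 0, 0.03, -0.96, 0, 1]]

```text
time: 16.15
tool_pos: [0.502, 0.0187, 0.2605]
tool_rot: [-0.0, 0.999, 0.043, -0.001]
contact_force: [0.8, -0.3, -0.5]
gripper_width: 0.998
```

Request:
carry_out:
  moves:
    - [[0, 0, 0, 0, -0.96, 0, 1], [0, 0, 0, 0, -0.96, 0, 1], [0, 0, 0, 0, -0.96, 0, 1], [0, 0, 0, 0, -0.96, 0, 1], [0, 0, 0, 0, -0.96, 0, 1], [0, 0, 0, 0, -0.96, 0, 1], [0, 0, 0, 0, -0.96, 0, 1], [0, 0, 0, 0, -0.4, 0, 1]]

```text
time: 16.82
tool_pos: [0.476, 0.3043, 0.2603]
tool_rot: [-0.001, 0.999, 0.045, -0.001]
contact_force: [-0.6, -0.7, -1.2]
gripper_width: 0.997
```

Request:
carry_out:
  moves:
    - [[0, 0, 0, 0, 0, 0, 1], [0, 0, 0, 0, 0, 0, 1], [0, 0, 0, 0, 0, 0, 1], [0, 0, 0, 0, 0, 0, 1], [0, 0, 0, 0, 0, 0, 1]]

```text
time: 17.23
tool_pos: [0.4777, 0.2995, 0.2609]
tool_rot: [-0.0, 0.999, 0.044, -0.001]
contact_force: [-0.0, -0.4, -0.4]
gripper_width: 1.002
```

```bash
python3 - <<'E'
from h import *
go(.48,.30,.26,5)
s=state();f=grab_frame('wrist'); save('w6',f['frame']); T=wfc(f,s);np.savez('pics/w6.npz',T=T,**f)
W=world(f,T)
rect(W,.031,.037,(.3,.7,.2,.4),'rack')
for n,x,y in [('wideA',.446,.263),('slimA',.49,.31),('wideC',.53,.271),('slimC',.574,.318)]:
    rect(W,.057,.07,(x-.025,x+.025,y-.025,y+.025),n)
E
```

```text
tcp [0.4777 0.2995 0.2609] ang 5.0 tilt [-0.07 -0.  ] w 1.002 t 17.23 F [-0.  -0.4 -0.4]
turn z total shares -0.001
after-turn shift shares [ 0.058 -0.008  0.022]
shift shares now [ 0.058 -0.008  0.022]
tilt fix turn x,y shares [-0.001  0.013]
rack n 10116 ctr [508.7 290.3] size [200.6  90.6] ang 4.65 z 0.0334 px [347. 209.]
wideA n 606 ctr [447.6 266. ] size [27.6 28. ] ang 14.91 z 0.0634 px [288. 238.]
slimA n 275 ctr [492.7 313.7] size [17.9 17.7] ang 4.75 z 0.0633 px [336. 196.]
wideC n 603 ctr [530.8 272.8] size [28.3 28.1] ang 54.91 z 0.0632 px [369. 238.]
slimC n 287 ctr [575.9 320.3] size [18.2 17.8] ang 73.96 z 0.0632 px [420. 197.]
```

View pics/w6.png

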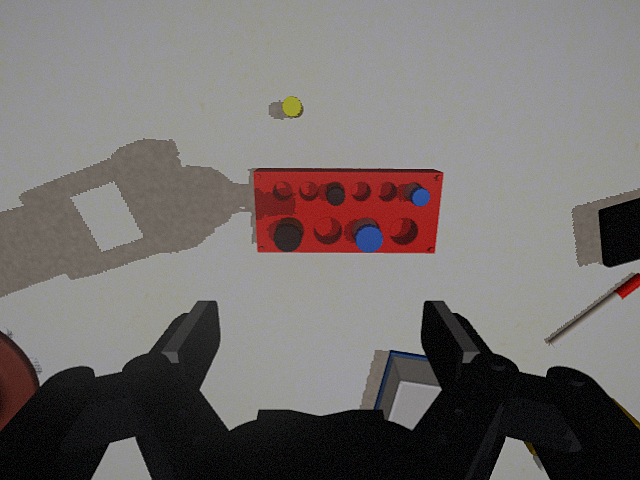

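Wide amber cap is at px (288,236) and slim amber at (336,194). Both match rack hole positions to under 1 mm. I'll go to the wide one first.

```bash
python3 - <<'E'
from h import *
go(.4475,.2657,.10,4.8)
E
```

```text
tcp [0.4777 0.2996 0.2609] ang 5.01 tilt [-0.07  0.  ] w 0.999 t 17.28 F [-0.8  0.1 -0.2]
turn z total shares 0.042
after-turn shift shares [-0.823  0.781  4.022]
shift shares now [-0.821  0.778  4.023]
tilt fix turn x,y shares [-0.002  0.013]
```

Request:
carry_out:
  moves:
    - [[0, 0, 0.04, -0.42, 0.39, 0, 1], [0, 0, 0, -0.4, 0.39, 0.3, 1], [0, 0, 0, 0, 0, 0.7, 1], [0, 0, 0, 0, 0, 0.9, 1], [0, 0, 0, 0, 0, 0.9, 1], [0, 0, 0, 0, 0, 0.8, 1], [0, 0, 0, 0, 0, 0.42, 1], [0, 0, 0, 0, 0, 0, 1]]

```text
time: 17.95
tool_pos: [0.4439, 0.2645, 0.0948]
tool_rot: [0.002, 0.999, 0.042, -0.005]
contact_force: [-1.2, -0.4, -0.5]
gripper_width: 1.0
```

Request:
carry_out:
  moves:
    - [[0, 0, 0, 0, 0, 0, 1], [0, 0, 0, 0, 0, 0, 1], [0, 0, 0, 0, 0, 0, 1], [0, 0, 0, 0, 0, 0, 1], [0, 0, 0, 0, 0, 0, 1], [0, 0, 0, 0, 0, 0, 1]]

```text
time: 18.45
tool_pos: [0.4478, 0.267, 0.1011]
tool_rot: [-0.0, 0.999, 0.043, 0.0]
contact_force: [-0.6, -0.5, -1.0]
gripper_width: 1.001
```

```bash
python3 - <<'E'
from h import *
go(.4475,.2657,.04,4.8)
s=state();f=grab_frame('wrist'); W=world(f,wfc(f,s));save('w7',f['frame'])
rect(W,.057,.07,(.42,.47,.24,.29),'wideA')
E
```

```text
tcp [0.4478 0.267  0.1011] ang 4.93 tilt [0.02 0.04] w 1.001 t 18.45 F [-0.6 -0.5 -1. ]
turn z total shares 0.026
after-turn shift shares [-0.01   0.032  1.528]
shift shares now [-0.011  0.033  1.528]
tilt fix turn x,y shares [-0.009 -0.005]
wideA n 1981 ctr [447.2 266. ] size [28.6 28.7] ang 31.98 z 0.0633 px [317. 273.]
```

View pics/w7.png

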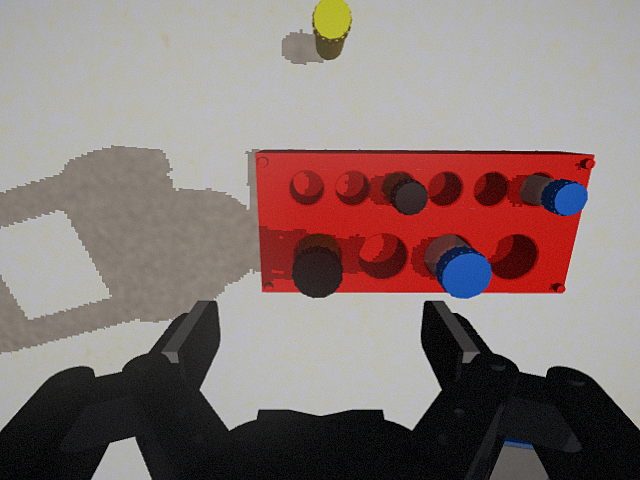

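Request:
carry_out:
  moves:
    - [[0, 0, 0.02, -0.015, 0.025, 0.3, 1], [0, 0, 0, 0, 0, 0.4, 1], [0, 0, 0, 0, 0, 0.4, 1], [0, 0, 0, 0, 0, 0.3, 1], [0, 0, 0, 0, 0, 0.12, 1], [0, 0, 0, 0, 0, 0, 1], [0, 0, 0, 0, 0, 0, 1], [0, 0, 0, 0, 0, 0, 1]]

```text
time: 19.17
tool_pos: [0.4473, 0.266, 0.0401]
tool_rot: [-0.0, 0.999, 0.042, 0.0]
contact_force: [0.1, 0.1, -0.4]
gripper_width: 1.001
```

```bash
python3 - <<'E'
from h import *
go(.4473,.266,.04,4.8)
E
```

```text
tcp [0.4473 0.266  0.0401] ang 4.82 tilt [0.01 0.04] w 1.001 t 19.17 F [ 0.1  0.1 -0.4]
turn z total shares 0.005
after-turn shift shares [-0.001 -0.001  0.002]
shift shares now [-0.001 -0.001  0.002]
tilt fix turn x,y shares [-0.008 -0.002]
```

Request:
carry_out:
  moves:
    - [[0, 0, 0, 0, 0, 0, -1], [0, 0, 0, 0, 0, 0, -1], [0, 0, 0, 0, 0, 0, -1], [0, 0, 0, 0, 0, 0, -1], [0, 0, 0, 0, 0, 0, -1], [0, 0, 0, 0, 0, 0, -1], [0, 0, 0, 0, 0, 0, -1], [0, 0, 0, 0, 0, 0, -1]]

```text
time: 19.83
tool_pos: [0.447, 0.2658, 0.0398]
tool_rot: [-0.0, 0.999, 0.042, -0.0]
contact_force: [-0.3, 0.2, 4.3]
gripper_width: 0.31
```

Request:
carry_out:
  moves:
    - [[0, 0, 0, 0, 0, -0.2, -1], [0, 0, 0, 0, 0, -0.4, -1], [0, 0, 0, 0, 0, -0.6, -1], [0, 0, 0, 0, 0, -0.8, -1], [0, 0, 0, 0, 0, -0.8, -1], [0, 0, 0, 0, 0, -0.8, -1], [0, 0, 0, 0, 0, -0.8, -1], [0, 0, 0, 0, 0, -0.6, -1]]

```text
time: 20.5
tool_pos: [0.4473, 0.2658, 0.2427]
tool_rot: [-0.001, 0.999, 0.042, 0.001]
contact_force: [1.4, 0.3, -0.2]
gripper_width: 0.312
```

Request:
carry_out:
  moves:
    - [[0, 0, 0, 0, 0, 0, -1], [0, 0, 0, 0, 0, 0, -1], [0, 0, 0, 0, 0, 0, -1], [0, 0, 0, 0, 0, 0, -1]]

```text
time: 20.83
tool_pos: [0.4459, 0.2652, 0.2371]
tool_rot: [0.001, 0.999, 0.042, -0.002]
contact_force: [0.2, 0.0, -0.7]
gripper_width: 0.309
```

```bash
python3 - <<'E'
from h import *
go(.40,-.25,.25,85)
s=state();f=grab_frame('wrist'); save('w8',f['frame']); W=world(f,wfc(f,s))
E
```

```text
tcp [0.4459 0.2652 0.2371] ang 4.82 tilt [-0.26 -0.07] w 0.309 t 20.83 F [ 0.2  0.  -0.7]
turn z total shares -16.036
after-turn shift shares [-12.931  -0.021  -0.321]
shift shares now [-2.228 12.739 -0.3  ]
tilt fix turn x,y shares [0.01  0.053]
```

View pics/w8.png

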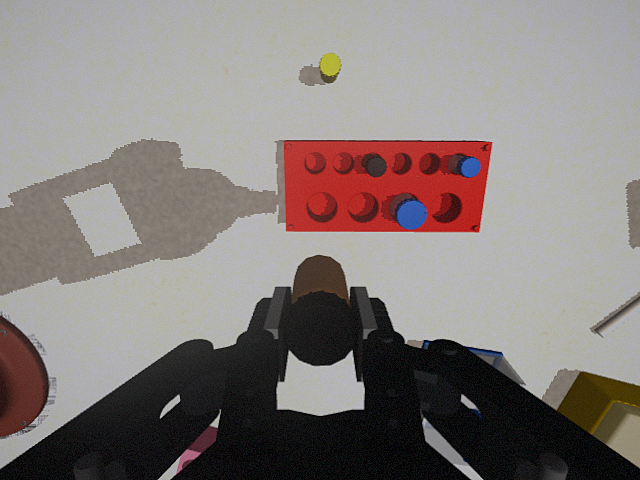

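Request:
carry_out:
  moves:
    - [[0, 0, -1, 0, 0, 0, -1], [0, 0, -1, 0, 0, 0, -1], [0, 0, -1, 0, 0, 0, -1], [0, 0, -1, 0, 0, 0, -1], [0, 0, -1, 0, 0, 0, -1], [0, 0, -1, 0, 0, 0, -1], [0, 0, -1, 0, 0, 0, -1], [0, 0, -1, 0, 0, 0, -1]]

```text
time: 21.55
tool_pos: [0.4462, 0.2654, 0.2374]
tool_rot: [-0.0, 0.924, 0.383, -0.002]
contact_force: [0.3, -0.3, -0.1]
gripper_width: 0.31
```

Request:
carry_out:
  moves:
    - [[0, 0, -1, 0, 0, 0, -1], [0, 0, -1, 0, 0, 0, -1], [0, 0, -1, 0, 0, 0, -1], [0, 0, -1, 0, 0, 0, -1], [0, 0, -1, 0, 0, 0, -1], [0, 0, -1, 0, 0, 0, -1], [0, 0, -1, 0, 0, 0, -1], [0, 0, -1, 0, 0, 0, -1]]

```text
time: 22.22
tool_pos: [0.4462, 0.2654, 0.2375]
tool_rot: [-0.001, 0.737, 0.676, -0.002]
contact_force: [-0.6, -0.1, -0.8]
gripper_width: 0.305
```

```bash
python3 - <<'E'
from h import *
f=dict(np.load('pics/w5.npz'))
W=world(f,f['T'])
r,_=rect(W,.081,.089,(.43,.58,-.36,-.21),'deck+blk')
c=np.array([.5048,-.2883]); a=np.radians(-5); u=np.array([np.cos(a),np.sin(a)])
print('wide',c+.03*u,'slim',c-.03*u)
save('c5',cv2.resize(f['frame'][150:310,240:400],None,fx=4,fy=4,interpolation=cv2.INTER_CUBIC)[:600])
go(.5347,-.2909,.25,85)
E
```

```text
deck+blk n 22804 ctr [ 505.  -285.1] size [149.9 150. ] ang 89.96 z 0.0844 px [320. 227.]
wide [ 0.53468584 -0.29091467] slim [ 0.47491416 -0.28568533]
tcp [0.4462 0.2654 0.2375] ang 85.07 tilt [-0.24 -0.06] w 0.305 t 22.22 F [-0.6 -0.1 -0.8]
turn z total shares 0.015
after-turn shift shares [-13.661   3.416  -0.313]
shift shares now [-13.666   3.397  -0.307]
tilt fix turn x,y shares [-0.046  0.016]
```

View pics/c5.png

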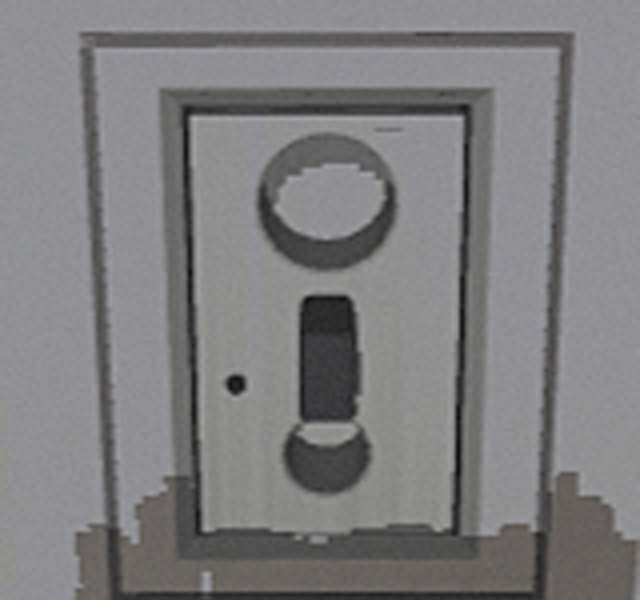

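```bash
python3 - <<'E'
from h import *
f=dict(np.load('pics/w5.npz'))
c=np.array([(328,201.5),(258.5,201),(397,201),(327,132),(327,270),(328.5,495),(285.5,452),(372,452)])/4-.375+np.array([240,150])
P=cast(f,c,.085,f['T']); print(P.round(4))
print('wide from extents',(P[1]+P[2])/2,(P[3]+P[4])/2)
E
```

```text
[[ 0.5353 -0.2911  0.085 ]
 [ 0.5368 -0.2758  0.085 ]
 [ 0.5341 -0.3064  0.085 ]
 [ 0.5507 -0.2922  0.085 ]
 [ 0.5197 -0.2895  0.085 ]
 [ 0.4649 -0.2851  0.085 ]
 [ 0.4767 -0.276   0.085 ]
 [ 0.4749 -0.2962  0.085 ]]
wide from extents [ 0.53543776 -0.29106756  0.085     ] [ 0.53521585 -0.29088179  0.085     ]
```

Request:
carry_out:
  moves:
    - [[0, 0, 0, -0.91, 0.23, -0.02, -1], [0, 0, 0, -0.91, 0.23, -0.02, -1], [0, 0, 0, -0.91, 0.23, -0.02, -1], [0, 0, 0, -0.91, 0.23, -0.02, -1], [0, 0, 0, -0.91, 0.23, -0.02, -1], [0, 0, 0, -0.91, 0.23, -0.02, -1], [0, 0, 0, -0.91, 0.23, -0.02, -1], [0, 0, 0, -0.91, 0.23, -0.02, -1]]

```text
time: 22.88
tool_pos: [0.4932, -0.0326, 0.2441]
tool_rot: [-0.001, 0.738, 0.674, -0.001]
contact_force: [0.4, -0.5, -0.5]
gripper_width: 0.311
```

Request:
carry_out:
  moves:
    - [[0, 0, 0, -0.91, 0.23, -0.02, -1], [0, 0, 0, -0.91, 0.23, -0.02, -1], [0, 0, 0, -0.91, 0.23, -0.02, -1], [0, 0, 0, -0.91, 0.23, -0.02, -1], [0, 0, 0, -0.91, 0.23, -0.02, -1], [0, 0, 0, -0.8, 0.2, 0, -1], [0, 0, 0, -0.6, 0.15, 0, -1], [0, 0, 0, -0.4, 0.1, 0, -1]]

```text
time: 23.55
tool_pos: [0.5341, -0.2919, 0.2474]
tool_rot: [-0.002, 0.739, 0.674, -0.001]
contact_force: [-0.2, 0.8, -0.6]
gripper_width: 0.304
```

Request:
carry_out:
  moves:
    - [[0, 0, 0, 0, 0, 0, -1], [0, 0, 0, 0, 0, 0, -1], [0, 0, 0, 0, 0, 0, -1], [0, 0, 0, 0, 0, 0, -1]]

```text
time: 23.88
tool_pos: [0.5348, -0.2883, 0.2492]
tool_rot: [-0.001, 0.738, 0.675, -0.0]
contact_force: [0.1, 0.4, -0.6]
gripper_width: 0.308
```

```bash
python3 - <<'E'
from h import *
go(.5347,-.2909,.15,85)
s=state();f=grab_frame('wrist'); save('w9',f['frame']);np.savez('pics/w9.npz',T=wfc(f,s),**f)
E
```

```text
tcp [ 0.5348 -0.2883  0.2492] ang 84.91 tilt [-0.1   0.05] w 0.308 t 23.88 F [ 0.1  0.4 -0.6]
turn z total shares -0.017
after-turn shift shares [-0.066  0.004  2.48 ]
shift shares now [-0.067  0.009  2.48 ]
tilt fix turn x,y shares [-0.021 -0.007]
```

View pics/w9.png

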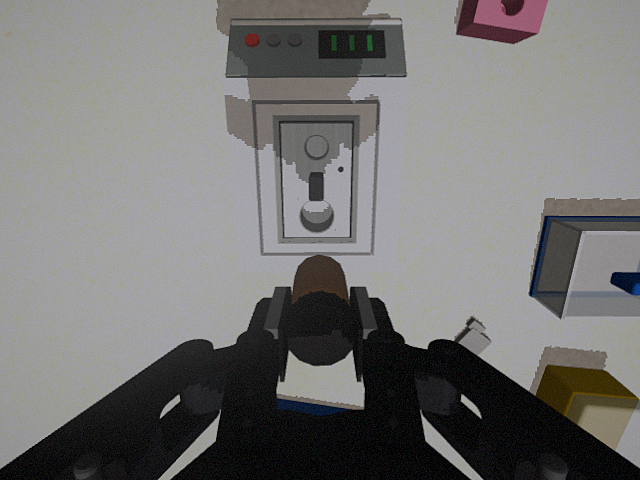

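```bash
python3 - <<'E'
from h import *
f=dict(np.load('pics/w9.npz'))
save('c9',cv2.resize(f['frame'][95:260,245:390],None,fx=4,fy=4,interpolation=cv2.INTER_CUBIC)[:600])
save('c9b',cv2.resize(f['frame'][250:380,240:400],None,fx=4,fy=4,interpolation=cv2.INTER_CUBIC))
E
```

```text
(no output)
```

View pics/c9.png

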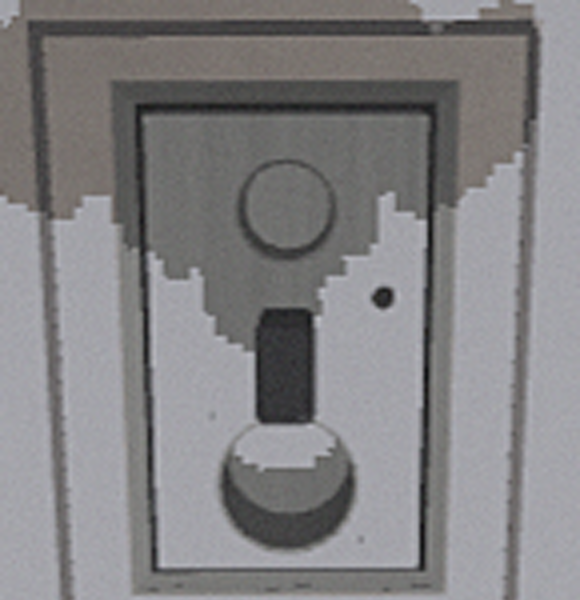

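View pics/c9b.png

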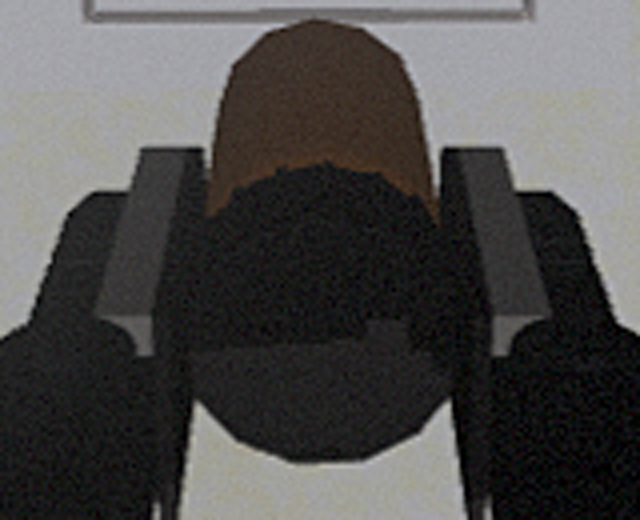

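```bash
python3 - <<'E'
from h import *
f=dict(np.load('pics/w9.npz'))
c=np.array([(221,482),(355,482),(288,549),(238,207),(334,207),(286,158),(286,258),(143,110),(434,110),(422,570),(155,570)])/4-.375+np.array([245,95])
P=cast(f,c,.085,f['T'])
print('wide',(P[0]+P[1])/2,P[2]+[.0152,-.0013,0],np.linalg.norm(P[0]-P[1]),'slim',(P[3]+P[4])/2,(P[5]+P[6])/2,'blk',P[7:].mean(0), np.linalg.norm(np.diff(P[7:],axis=0),axis=1))
# vial silhouette in tool coords
H=f['hand_eye']
def ct(px,z):
    d=rays(f,px)@H[:3,:3].T; o=H[:3,3]; return o+d*((z-o[2])/d[:,2])[:,None]
c=np.array([(318,20),(318,462),(207,220),(440,220)])/4-.375+np.array([240,250])
print((ct(c[:1],.0335)*1000).round(1),(ct(c[1:2],-.024)*1000).round(1),(ct(c[2:],-.012)*1000).round(1))
E
```

```text
wide [ 0.53349333 -0.29043578  0.085     ] [ 0.56439704 -0.29318794  0.085     ] 0.03024999174050452 slim [ 0.47355286 -0.28532223  0.085     ] [ 0.47386424 -0.28535127  0.085     ] blk [ 0.50413856 -0.28761134  0.085     ] [0.06075019 0.10060516 0.06146544]
[[  0.3 -11.2  33.5]] [[  0.4  14.8 -24. ]] [[-11.2  -5.8 -12. ]
 [ 13.1  -5.8 -12. ]]
```

```bash
python3 - <<'E'
from h import *
go(.534,-.291,.13,85)
E
```

```text
tcp [ 0.5348 -0.2883  0.2495] ang 84.92 tilt [-0.08  0.03] w 0.309 t 23.93 F [ 0.1  0.4 -0.7]
turn z total shares -0.016
after-turn shift shares [-0.069 -0.015  2.986]
shift shares now [-0.07  -0.011  2.986]
tilt fix turn x,y shares [-0.017 -0.004]
```

Request:
carry_out:
  moves:
    - [[0, 0, 0, -0.07, -0.01, 0.3, -1], [0, 0, 0, 0, 0, 0.7, -1], [0, 0, 0, 0, 0, 0.7, -1], [0, 0, 0, 0, 0, 0.6, -1], [0, 0, 0, 0, 0, 0.4, -1], [0, 0, 0, 0, 0, 0.28, -1], [0, 0, 0, 0, 0, 0, -1], [0, 0, 0, 0, 0, 0, -1]]

```text
time: 24.6
tool_pos: [0.5338, -0.292, 0.1299]
tool_rot: [-0.001, 0.738, 0.675, -0.001]
contact_force: [-0.5, 0.4, -0.3]
gripper_width: 0.313
```

Request:
carry_out:
  moves:
    - [[0, 0, 0, 0, 0, 0, -1], [0, 0, 0, 0, 0, 0, -1], [0, 0, 0, 0, 0, 0, -1], [0, 0, 0, 0, 0, 0, -1]]

```text
time: 24.93
tool_pos: [0.5345, -0.2929, 0.1316]
tool_rot: [0.001, 0.738, 0.674, -0.0]
contact_force: [0.1, 0.9, 0.2]
gripper_width: 0.309
```

```bash
python3 - <<'E'
from h import *
go(.534,-.291,.089,85)
s=state();f=grab_frame('wrist'); save('w10',f['frame']);np.savez('pics/w10.npz',T=wfc(f,s),**f)
E
```

```text
tcp [ 0.5345 -0.2929  0.1316] ang 84.83 tilt [ 0.02 -0.06] w 0.309 t 24.93 F [0.1 0.9 0.2]
turn z total shares -0.035
after-turn shift shares [ 0.045 -0.018  1.064]
shift shares now [ 0.046 -0.018  1.064]
tilt fix turn x,y shares [0.005 0.012]
```

View pics/w10.png

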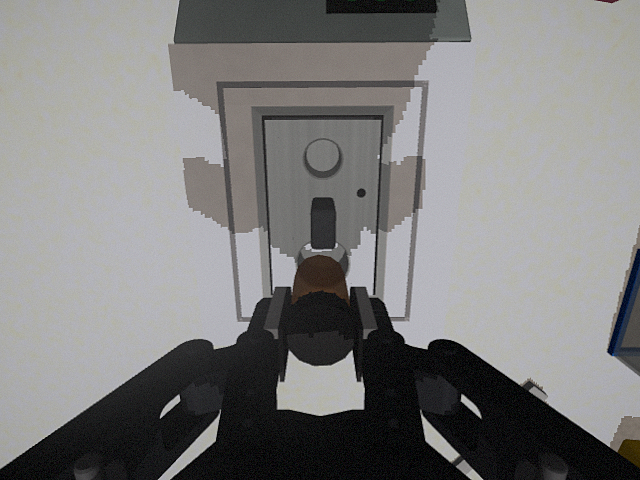

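Request:
carry_out:
  moves:
    - [[0, 0, 0, 0.045, -0.01, 0, -1], [0, 0, 0, 0, 0, 0.15, -1], [0, 0, 0, 0, 0, 0.2, -1], [0, 0, 0, 0, 0, 0.2, -1], [0, 0, 0, 0, 0, 0.2, -1], [0, 0, 0, 0, 0, 0, -1], [0, 0, 0, 0, 0, 0, -1], [0, 0, 0, 0, 0, 0, -1]]

```text
time: 25.65
tool_pos: [0.5337, -0.2906, 0.1001]
tool_rot: [-0.001, 0.738, 0.674, -0.0]
contact_force: [0.9, 0.8, -0.0]
gripper_width: 0.308
```

```bash
python3 - <<'E'
from h import *
go(.534,-.291,.089,85)
E
```

```text
tcp [ 0.5337 -0.2906  0.1001] ang 84.82 tilt [-0.09  0.02] w 0.308 t 25.65 F [ 0.9  0.8 -0. ]
turn z total shares -0.035
after-turn shift shares [-0.009  0.009  0.279]
shift shares now [-0.009  0.009  0.278]
tilt fix turn x,y shares [-0.018 -0.002]
```

Request:
carry_out:
  moves:
    - [[0, 0, 0, 0, 0, 0.1, -1], [0, 0, 0, 0, 0, 0.1, -1], [0, 0, 0, 0, 0, 0.06, -1], [0, 0, 0, 0, 0, 0, -1], [0, 0, 0, 0, 0, 0, -1], [0, 0, 0, 0, 0, 0, -1]]

```text
time: 26.15
tool_pos: [0.5337, -0.2907, 0.09]
tool_rot: [-0.0, 0.738, 0.674, -0.0]
contact_force: [-1.0, 0.0, 0.1]
gripper_width: 0.306
```

```bash
python3 - <<'E'
from h import *
go(.534,-.291,.089,85)
E
```

```text
tcp [ 0.5337 -0.2907  0.09  ] ang 84.82 tilt [-0.07  0.  ] w 0.306 t 26.15 F [-1.   0.   0.1]
turn z total shares -0.035
after-turn shift shares [-0.008  0.007  0.024]
shift shares now [-0.008  0.007  0.024]
tilt fix turn x,y shares [-0.013  0.001]
```

Release, rise and look.

Request:
carry_out:
  moves:
    - [[0, 0, 0, 0, 0, 0.02, -1], [0, 0, 0, 0, 0, 0, -1], [0, 0, 0, 0, 0, 0, 0], [0, 0, 0, 0, 0, 0, 0.5], [0, 0, 0, 0, 0, 0, 1], [0, 0, 0, 0, 0, 0, 1], [0, 0, 0, 0, 0, 0, 1], [0, 0, 0, 0, 0, 0, 1]]

```text
time: 26.82
tool_pos: [0.5337, -0.2906, 0.0891]
tool_rot: [-0.0, 0.738, 0.674, -0.0]
contact_force: [0.4, -0.7, 0.3]
gripper_width: 0.997
```

Request:
carry_out:
  moves:
    - [[0, 0, 0, 0, 0, -0.3, 1], [0, 0, 0, 0, 0, -0.7, 1], [0, 0, 0, 0, 0, -0.9, 1], [0, 0, 0, 0, 0, -0.9, 1], [0, 0, 0, 0, 0, -0.9, 1], [0, 0, 0, 0, 0, -0.6, 1], [0, 0, 0, 0, 0, 0, 1], [0, 0, 0, 0, 0, 0, 1]]

```text
time: 27.48
tool_pos: [0.5349, -0.2913, 0.2648]
tool_rot: [0.002, 0.738, 0.674, 0.0]
contact_force: [0.7, 0.4, -0.4]
gripper_width: 1.007
```

```bash
python3 - <<'E'
from h import *
go(.4925,.3134,.25,4.8)
s=state();f=grab_frame('wrist'); save('w11',f['frame']);W=world(f,wfc(f,s))
rect(W,.095,.125,(.515,.56,-.32,-.26),'wideA')
E
```

```text
tcp [ 0.5349 -0.2913  0.2648] ang 84.83 tilt [ 0.19 -0.19] w 1.007 t 27.48 F [ 0.7  0.4 -0.4]
turn z total shares 16.006
after-turn shift shares [  0.209 -15.153   0.369]
shift shares now [14.961 -2.419  0.317]
tilt fix turn x,y shares [0.041 0.034]
wideA n 874 ctr [ 535.2 -290.2] size [28.6 28.5] ang 85.4 z 0.1123 px [321. 217.]
```

View pics/w11.png

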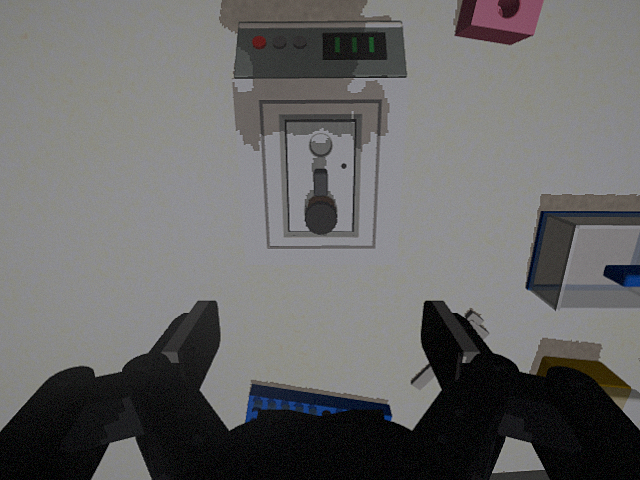

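The wide vial is down (top at z 0.112). Now the slim one.

Request:
carry_out:
  moves:
    - [[0, 0, 1, 0, 0, 0, 1], [0, 0, 1, 0, 0, 0, 1], [0, 0, 1, 0, 0, 0, 1], [0, 0, 1, 0, 0, 0, 1], [0, 0, 1, 0, 0, 0, 1], [0, 0, 1, 0, 0, 0, 1], [0, 0, 1, 0, 0, 0, 1], [0, 0, 1, 0, 0, 0, 1]]

```text
time: 28.2
tool_pos: [0.5329, -0.2899, 0.2583]
tool_rot: [-0.002, 0.925, 0.379, -0.002]
contact_force: [-0.4, -0.1, -0.4]
gripper_width: 1.001
```

Request:
carry_out:
  moves:
    - [[0, 0, 1, 0, 0, 0, 1], [0, 0, 1, 0, 0, 0, 1], [0, 0, 1, 0, 0, 0, 1], [0, 0, 1, 0, 0, 0, 1], [0, 0, 1, 0, 0, 0, 1], [0, 0, 1, 0, 0, 0, 1], [0, 0, 1, 0, 0, 0, 1], [0, 0, 1, 0, 0, 0, 1]]

```text
time: 28.87
tool_pos: [0.5329, -0.29, 0.2583]
tool_rot: [-0.002, 0.999, 0.04, -0.002]
contact_force: [0.6, -0.1, 0.1]
gripper_width: 0.999
```

Request:
carry_out:
  moves:
    - [[0, 0, 0, 0.01, -0.95, 0, 1], [0, 0, 0, 0.01, -0.95, 0, 1], [0, 0, 0, 0.01, -0.95, 0, 1], [0, 0, 0, 0.01, -0.95, 0, 1], [0, 0, 0, 0.01, -0.95, 0, 1], [0, 0, 0, 0.01, -0.95, 0, 1], [0, 0, 0, 0.01, -0.95, 0, 1], [0, 0, 0, 0.01, -0.95, 0, 1]]

```text
time: 29.53
tool_pos: [0.5099, 0.0144, 0.2588]
tool_rot: [-0.0, 0.999, 0.042, -0.003]
contact_force: [1.0, 0.5, -0.4]
gripper_width: 0.999
```

Request:
carry_out:
  moves:
    - [[0, 0, 0, 0.01, -0.95, 0, 1], [0, 0, 0, 0.01, -0.95, 0, 1], [0, 0, 0, 0.01, -0.95, 0, 1], [0, 0, 0, 0.01, -0.95, 0, 1], [0, 0, 0, 0.01, -0.95, 0, 1], [0, 0, 0, 0.01, -0.95, 0, 1], [0, 0, 0, 0.01, -0.95, 0, 1], [0, 0, 0, 0, -0.8, 0, 1]]

```text
time: 30.2
tool_pos: [0.4875, 0.3117, 0.2586]
tool_rot: [0.001, 0.999, 0.043, -0.003]
contact_force: [0.3, 0.8, 0.2]
gripper_width: 1.001
```

Request:
carry_out:
  moves:
    - [[0, 0, 0, 0, 0, 0, 1], [0, 0, 0, 0, 0, 0, 1], [0, 0, 0, 0, 0, 0, 1], [0, 0, 0, 0, 0, 0, 1], [0, 0, 0, 0, 0, 0, 1]]

```text
time: 30.62
tool_pos: [0.4893, 0.3085, 0.2607]
tool_rot: [0.0, 0.999, 0.041, -0.001]
contact_force: [-0.6, 0.5, 0.7]
gripper_width: 1.003
```

```bash
python3 - <<'E'
from h import *
go(.4925,.3134,.10,4.8)
E
```

```text
tcp [0.4893 0.3085 0.2607] ang 4.73 tilt [-0.12 -0.03] w 1.003 t 30.62 F [-0.6  0.5  0.7]
turn z total shares -0.014
after-turn shift shares [ 0.089 -0.115  4.017]
shift shares now [ 0.097 -0.116  4.017]
tilt fix turn x,y shares [0.003 0.024]
```

Request:
carry_out:
  moves:
    - [[0, 0, 0, 0.09, -0.115, 0.4, 1], [0, 0, 0, 0, 0, 0.7, 1], [0, 0, 0, 0, 0, 0.8, 1], [0, 0, 0, 0, 0, 0.8, 1], [0, 0, 0, 0, 0, 0.7, 1], [0, 0, 0, 0, 0, 0.4, 1], [0, 0, 0, 0, 0, 0.2, 1], [0, 0, 0, 0, 0, 0, 1]]

```text
time: 31.28
tool_pos: [0.4911, 0.3131, 0.0989]
tool_rot: [0.001, 0.999, 0.041, -0.003]
contact_force: [-1.0, -0.6, -0.8]
gripper_width: 1.001
```

Request:
carry_out:
  moves:
    - [[0, 0, 0, 0, 0, 0, 1], [0, 0, 0, 0, 0, 0, 1], [0, 0, 0, 0, 0, 0, 1], [0, 0, 0, 0, 0, 0, 1], [0, 0, 0, 0, 0, 0, 1], [0, 0, 0, 0, 0, 0, 1]]

```text
time: 31.78
tool_pos: [0.4926, 0.3148, 0.1019]
tool_rot: [-0.0, 0.999, 0.042, -0.0]
contact_force: [-0.0, -0.1, -0.2]
gripper_width: 1.003
```

```bash
python3 - <<'E'
from h import *
go(.4925,.3134,.04,4.8)
s=state();f=grab_frame('wrist'); W=world(f,wfc(f,s));save('w12',f['frame'])
rect(W,.057,.07,(.47,.515,.29,.335),'slimA')
E
```

```text
tcp [0.4926 0.3148 0.1019] ang 4.83 tilt [-0.02  0.03] w 1.003 t 31.78 F [-0.  -0.1 -0.2]
turn z total shares 0.006
after-turn shift shares [-0.004  0.036  1.548]
shift shares now [-0.004  0.037  1.548]
tilt fix turn x,y shares [-0.007  0.003]
slimA n 848 ctr [492.7 313.8] size [17.9 18.7] ang 50.7 z 0.0632 px [318. 272.]
```

View pics/w12.png

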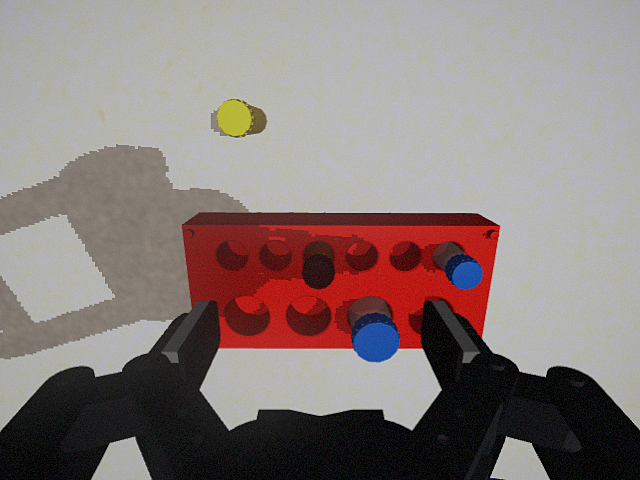

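Request:
carry_out:
  moves:
    - [[0, 0, 0, 0, 0.03, 0.3, 1], [0, 0, 0, 0, 0, 0.4, 1], [0, 0, 0, 0, 0, 0.4, 1], [0, 0, 0, 0, 0, 0.3, 1], [0, 0, 0, 0, 0, 0.13, 1], [0, 0, 0, 0, 0, 0, 1], [0, 0, 0, 0, 0, 0, 1], [0, 0, 0, 0, 0, 0, 1]]

```text
time: 32.5
tool_pos: [0.493, 0.3138, 0.0409]
tool_rot: [-0.0, 0.999, 0.042, 0.0]
contact_force: [0.6, 0.0, 0.3]
gripper_width: 0.997
```

```bash
python3 - <<'E'
from h import *
go(.4926,.3137,.04,4.8)
E
```

```text
tcp [0.493  0.3138 0.0409] ang 4.83 tilt [0.01 0.04] w 0.997 t 32.5 F [0.6 0.  0.3]
turn z total shares 0.005
after-turn shift shares [-0.01   0.001  0.023]
shift shares now [-0.01   0.001  0.022]
tilt fix turn x,y shares [-0.009 -0.002]
```

Request:
carry_out:
  moves:
    - [[0, 0, 0, 0, 0, 0, -1], [0, 0, 0, 0, 0, 0, -1], [0, 0, 0, 0, 0, 0, -1], [0, 0, 0, 0, 0, 0, -1], [0, 0, 0, 0, 0, 0, -1], [0, 0, 0, 0, 0, 0, -1], [0, 0, 0, 0, 0, 0, -1], [0, 0, 0, 0, 0, 0, -1]]

```text
time: 33.17
tool_pos: [0.4924, 0.3135, 0.0403]
tool_rot: [-0.0, 0.999, 0.042, -0.0]
contact_force: [0.0, 0.2, 3.1]
gripper_width: 0.18
```

Request:
carry_out:
  moves:
    - [[0, 0, 0, 0, 0, 0, -1], [0, 0, 0, 0, 0, -0.2, -1], [0, 0, 0, 0, 0, -0.4, -1], [0, 0, 0, 0, 0, -0.8, -1], [0, 0, 0, 0, 0, -0.8, -1], [0, 0, 0, 0, 0, -0.8, -1], [0, 0, 0, 0, 0, -0.8, -1], [0, 0, 0, 0, 0, -0.8, -1]]

```text
time: 33.83
tool_pos: [0.4921, 0.3132, 0.2258]
tool_rot: [-0.0, 0.999, 0.042, -0.001]
contact_force: [1.0, 0.4, -0.9]
gripper_width: 0.183
```

Request:
carry_out:
  moves:
    - [[0, 0, 0, 0, 0, -0.5, -1], [0, 0, 0, 0, 0, 0, -1], [0, 0, 0, 0, 0, 0, -1], [0, 0, 0, 0, 0, 0, -1], [0, 0, 0, 0, 0, 0, -1]]

```text
time: 34.25
tool_pos: [0.4915, 0.3129, 0.2415]
tool_rot: [0.001, 0.999, 0.042, -0.003]
contact_force: [-0.1, 0.0, -0.6]
gripper_width: 0.184
```

```bash
python3 - <<'E'
from h import *
go(.4743,-.2855,.25,85)
s=state();f=grab_frame('wrist'); save('w13',f['frame']); W=world(f,wfc(f,s))
E
```

```text
tcp [0.4915 0.3129 0.2415] ang 4.83 tilt [-0.29 -0.09] w 0.184 t 34.25 F [-0.1  0.  -0.6]
turn z total shares -16.035
after-turn shift shares [-14.941   0.876  -0.213]
shift shares now [-1.687 14.871 -0.186]
tilt fix turn x,y shares [0.014 0.059]
```

View pics/w13.png

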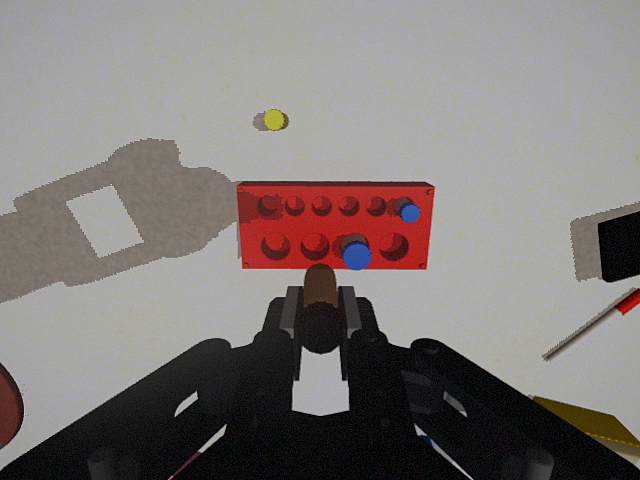

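Slim amber held; the blue-capped pair is undisturbed. Turn and travel.

Request:
carry_out:
  moves:
    - [[0, 0, -1, 0, 0, 0, -1], [0, 0, -1, 0, 0, 0, -1], [0, 0, -1, 0, 0, 0, -1], [0, 0, -1, 0, 0, 0, -1], [0, 0, -1, 0, 0, 0, -1], [0, 0, -1, 0, 0, 0, -1], [0, 0, -1, 0, 0, 0, -1], [0, 0, -1, 0, 0, 0, -1]]

```text
time: 34.97
tool_pos: [0.4918, 0.3131, 0.242]
tool_rot: [-0.0, 0.924, 0.383, -0.002]
contact_force: [-0.5, 0.3, -0.8]
gripper_width: 0.185
```

Request:
carry_out:
  moves:
    - [[0, 0, -1, 0, 0, 0, -1], [0, 0, -1, 0, 0, 0, -1], [0, 0, -1, 0, 0, 0, -1], [0, 0, -1, 0, 0, 0, -1], [0, 0, -1, 0, 0, 0, -1], [0, 0, -1, 0, 0, 0, -1], [0, 0, -1, 0, 0, 0, -1], [0, 0, -1, 0, 0, 0, -1]]

```text
time: 35.63
tool_pos: [0.4919, 0.3131, 0.242]
tool_rot: [-0.001, 0.737, 0.676, -0.002]
contact_force: [0.1, -0.1, -0.1]
gripper_width: 0.181
```

Request:
carry_out:
  moves:
    - [[0, 0, 0, -0.92, 0.055, -0.02, -1], [0, 0, 0, -0.92, 0.055, -0.02, -1], [0, 0, 0, -0.92, 0.055, -0.02, -1], [0, 0, 0, -0.92, 0.055, -0.02, -1], [0, 0, 0, -0.92, 0.055, -0.02, -1], [0, 0, 0, -0.92, 0.055, -0.02, -1], [0, 0, 0, -0.92, 0.055, -0.02, -1], [0, 0, 0, -0.92, 0.055, -0.02, -1]]

```text
time: 36.3
tool_pos: [0.4824, 0.0171, 0.2488]
tool_rot: [-0.001, 0.738, 0.675, -0.001]
contact_force: [0.3, -0.9, 0.0]
gripper_width: 0.186
```

Request:
carry_out:
  moves:
    - [[0, 0, 0, -0.92, 0.055, 0, -1], [0, 0, 0, -0.92, 0.055, 0, -1], [0, 0, 0, -0.92, 0.055, 0, -1], [0, 0, 0, -0.92, 0.055, 0, -1], [0, 0, 0, -0.92, 0.055, 0, -1], [0, 0, 0, -0.92, 0.055, 0, -1], [0, 0, 0, -0.7, 0.055, 0, -1], [0, 0, 0, -0.6, 0.05, 0, -1]]

```text
time: 36.97
tool_pos: [0.4752, -0.2565, 0.2485]
tool_rot: [-0.002, 0.739, 0.674, -0.001]
contact_force: [0.8, 0.6, -0.6]
gripper_width: 0.18
```

Request:
carry_out:
  moves:
    - [[0, 0, 0, -0.5, 0, 0, -1], [0, 0, 0, -0.2, 0, 0, -1], [0, 0, 0, 0, 0, 0, -1], [0, 0, 0, 0, 0, 0, -1], [0, 0, 0, 0, 0, 0, -1], [0, 0, 0, 0, 0, 0, -1]]

```text
time: 37.47
tool_pos: [0.4739, -0.2813, 0.2502]
tool_rot: [-0.001, 0.738, 0.675, -0.0]
contact_force: [-0.4, 0.1, 1.0]
gripper_width: 0.185
```

```bash
python3 - <<'E'
from h import *
go(.4743,-.2855,.13,85)
s=state();f=grab_frame('wrist'); save('w14',f['frame']);np.savez('pics/w14.npz',T=wfc(f,s),**f)
save('c14',cv2.resize(f['frame'][250:380,240:400],None,fx=4,fy=4,interpolation=cv2.INTER_CUBIC))
E
```

```text
tcp [ 0.4739 -0.2813  0.2502] ang 84.91 tilt [-0.08  0.03] w 0.185 t 37.47 F [-0.4  0.1  1. ]
turn z total shares -0.018
after-turn shift shares [-0.104  0.02   3.005]
shift shares now [-0.105  0.024  3.005]
tilt fix turn x,y shares [-0.017 -0.005]
```

View pics/w14.png

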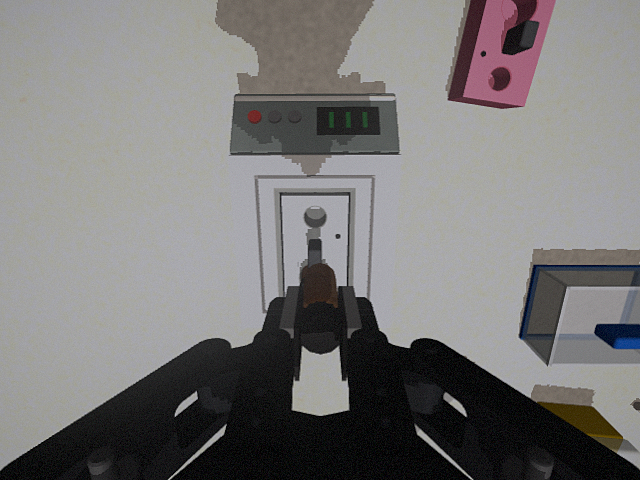

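View pics/c14.png

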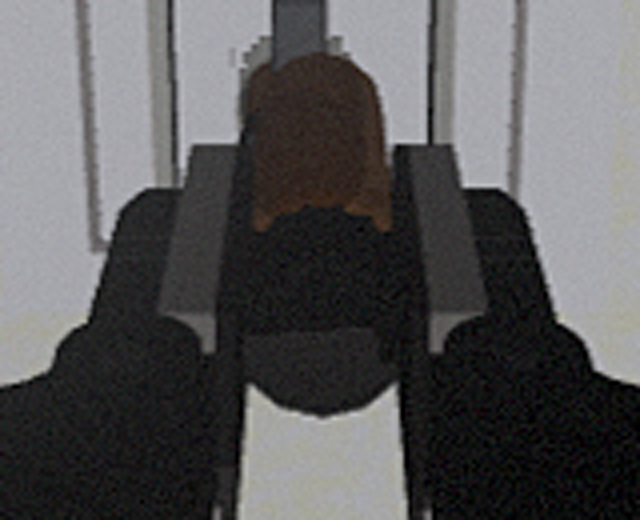

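```bash
python3 - <<'E'
from h import *
f=dict(np.load('pics/w14.npz'))
save('c14b',cv2.resize(f['frame'][180:260,260:370],None,fx=6,fy=6,interpolation=cv2.INTER_CUBIC))
E
```

```text
(no output)
```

View pics/c14b.png

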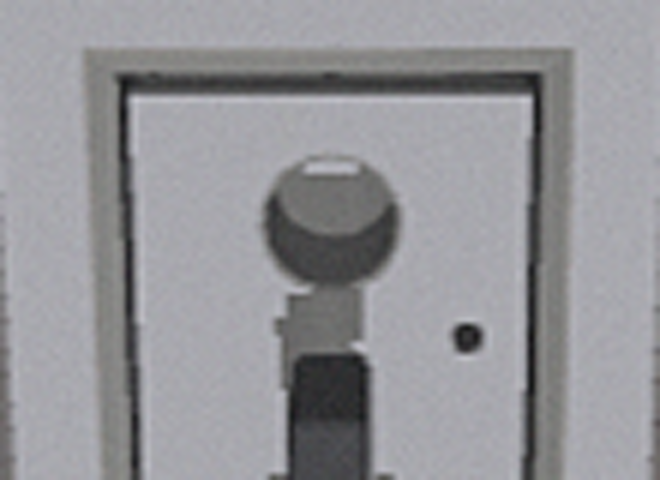

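```bash
python3 - <<'E'
from h import *
f=dict(np.load('pics/w14.npz'))
c=np.array([(263,221),(400,221),(331,152),(331,289)])/6-5/12+np.array([260,180])
P=cast(f,c,.085,f['T']); print(P.round(4),(P[0]+P[1])/2,(P[2]+P[3])/2)
go(.4745,-.2855,.13,85)
E
```

```text
[[ 0.473  -0.2956  0.085 ]
 [ 0.4749 -0.2749  0.085 ]
 [ 0.4634 -0.2843  0.085 ]
 [ 0.4846 -0.2863  0.085 ]] [ 0.47397056 -0.28525459  0.085     ] [ 0.47399304 -0.28533264  0.085     ]
tcp [ 0.474  -0.2814  0.2504] ang 84.92 tilt [-0.07  0.01] w 0.179 t 37.52 F [-0.2  0.  -0.6]
turn z total shares -0.017
after-turn shift shares [-0.102  0.022  3.01 ]
shift shares now [-0.102  0.026  3.01 ]
tilt fix turn x,y shares [-0.013 -0.002]
```

Request:
carry_out:
  moves:
    - [[0, 0, 0, -0.095, 0.015, 0.3, -1], [0, 0, 0, 0, 0, 0.7, -1], [0, 0, 0, 0, 0, 0.7, -1], [0, 0, 0, 0, 0, 0.6, -1], [0, 0, 0, 0, 0, 0.4, -1], [0, 0, 0, 0, 0, 0.28, -1], [0, 0, 0, 0, 0, 0, -1], [0, 0, 0, 0, 0, 0, -1]]

```text
time: 38.18
tool_pos: [0.4737, -0.2861, 0.1307]
tool_rot: [-0.001, 0.738, 0.675, -0.001]
contact_force: [0.9, 0.1, 0.1]
gripper_width: 0.184
```

Request:
carry_out:
  moves:
    - [[0, 0, 0, 0, 0, 0, -1], [0, 0, 0, 0, 0, 0, -1], [0, 0, 0, 0, 0, 0, -1], [0, 0, 0, 0, 0, 0, -1]]

```text
time: 38.52
tool_pos: [0.4744, -0.2868, 0.1324]
tool_rot: [0.001, 0.738, 0.674, -0.0]
contact_force: [-0.3, 0.0, -0.1]
gripper_width: 0.185
```

```bash
python3 - <<'E'
from h import *
go(.4742,-.2854,.089,85)
s=state();f=grab_frame('wrist'); save('w15',f['frame'])
E
```

```text
tcp [ 0.4744 -0.2868  0.1324] ang 84.83 tilt [ 0.02 -0.07] w 0.185 t 38.52 F [-0.3  0.  -0.1]
turn z total shares -0.035
after-turn shift shares [ 0.034 -0.008  1.085]
shift shares now [ 0.035 -0.008  1.085]
tilt fix turn x,y shares [0.005 0.013]
```

View pics/w15.png

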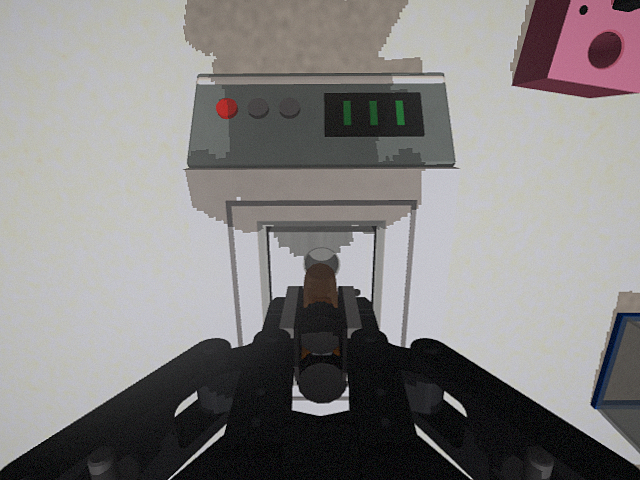

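Request:
carry_out:
  moves:
    - [[0, 0, 0, 0.03, 0, 0, -1], [0, 0, 0, 0, 0, 0.15, -1], [0, 0, 0, 0, 0, 0.2, -1], [0, 0, 0, 0, 0, 0.2, -1], [0, 0, 0, 0, 0, 0.2, -1], [0, 0, 0, 0, 0, 0, -1], [0, 0, 0, 0, 0, 0, -1], [0, 0, 0, 0, 0, 0, -1]]

```text
time: 39.23
tool_pos: [0.4738, -0.2851, 0.101]
tool_rot: [-0.001, 0.738, 0.674, -0.0]
contact_force: [0.2, -0.9, -0.1]
gripper_width: 0.182
```

```bash
python3 - <<'E'
from h import *
go(.4742,-.2854,.089,85)
E
```

```text
tcp [ 0.4738 -0.2851  0.101 ] ang 84.82 tilt [-0.1   0.03] w 0.182 t 39.23 F [ 0.2 -0.9 -0.1]
turn z total shares -0.035
after-turn shift shares [-0.008  0.01   0.3  ]
shift shares now [-0.008  0.011  0.3  ]
tilt fix turn x,y shares [-0.02  -0.005]
```

Request:
carry_out:
  moves:
    - [[0, 0, 0, 0, 0, 0.1, -1], [0, 0, 0, 0, 0, 0.1, -1], [0, 0, 0, 0, 0, 0.06, -1], [0, 0, 0, 0, 0, 0, -1], [0, 0, 0, 0, 0, 0, -1], [0, 0, 0, 0, 0, 0, -1]]

```text
time: 39.73
tool_pos: [0.4739, -0.2852, 0.0908]
tool_rot: [-0.0, 0.738, 0.674, -0.0]
contact_force: [0.2, 0.9, -0.4]
gripper_width: 0.183
```

```bash
python3 - <<'E'
from h import *
go(.4742,-.2854,.089,85)
E
```

```text
tcp [ 0.4739 -0.2852  0.0908] ang 84.83 tilt [-0.07  0.  ] w 0.183 t 39.73 F [ 0.2  0.9 -0.4]
turn z total shares -0.035
after-turn shift shares [-0.006  0.008  0.046]
shift shares now [-0.006  0.008  0.046]
tilt fix turn x,y shares [-0.014  0.001]
```

Request:
carry_out:
  moves:
    - [[0, 0, 0, 0, 0, 0.03, -1], [0, 0, 0, 0, 0, 0, -1], [0, 0, 0, 0, 0, 0, 0], [0, 0, 0, 0, 0, 0, 0.5], [0, 0, 0, 0, 0, 0, 1], [0, 0, 0, 0, 0, 0, 1], [0, 0, 0, 0, 0, 0, 1], [0, 0, 0, 0, 0, 0, 1]]

```text
time: 40.4
tool_pos: [0.4739, -0.2851, 0.0896]
tool_rot: [-0.0, 0.738, 0.674, -0.0]
contact_force: [0.3, 0.7, 0.4]
gripper_width: 0.993
```

Request:
carry_out:
  moves:
    - [[0, 0, 0, 0, 0, -0.3, 1], [0, 0, 0, 0, 0, -0.7, 1], [0, 0, 0, 0, 0, -0.9, 1], [0, 0, 0, 0, 0, -0.9, 1], [0, 0, 0, 0, 0, -0.9, 1], [0, 0, 0, 0, 0, -0.6, 1], [0, 0, 0, 0, 0.5, 0, 1], [0, 0, 0, 0, 0.5, 0, 1]]

```text
time: 41.07
tool_pos: [0.5153, -0.2897, 0.2666]
tool_rot: [0.003, 0.739, 0.674, 0.0]
contact_force: [0.6, 1.2, -0.6]
gripper_width: 0.998
```

Request:
carry_out:
  moves:
    - [[0, 0, 0, 0, 0, 0, 1], [0, 0, 0, 0, 0, 0, 1], [0, 0, 0, 0, 0, 0, 1], [0, 0, 0, 0, 0, 0, 1]]

```text
time: 41.4
tool_pos: [0.5133, -0.2886, 0.2614]
tool_rot: [-0.001, 0.738, 0.674, -0.001]
contact_force: [0.3, -0.1, -1.1]
gripper_width: 0.998
```

```bash
python3 - <<'E'
from h import *
go(.63,.029,.25,-4.7)
s=state();f=grab_frame('wrist'); save('w16',f['frame']);T=wfc(f,s);W=world(f,T);np.savez('pics/w16.npz',T=T,**f)
rect(W,.095,.125,(.515,.56,-.32,-.26),'wideA')
rect(W,.095,.125,(.455,.49,-.31,-.26),'slimA')
rect(W,.115,.125,(.455,.55,-.31,-.26),'lug')
E
```

```text
tcp [ 0.5133 -0.2886  0.2614] ang 84.81 tilt [-0.11  0.02] w 0.998 t 41.4 F [ 0.3 -0.1 -1.1]
turn z total shares 17.902
after-turn shift shares [ 2.258 -8.153  0.285]
shift shares now [8.172 2.188 0.282]
tilt fix turn x,y shares [-0.023 -0.002]
wideA n 871 ctr [ 534.8 -290. ] size [28.5 28.7] ang 84.54 z 0.1122 px [320. 243.]
slimA n 399 ctr [ 475.1 -284.9] size [18.2 18.4] ang 24.26 z 0.1122 px [320. 175.]
lug n 288 ctr [ 504.3 -287.6] size [11.1 19.1] ang 84.97 z 0.1162 px [319. 211.]
```

View pics/w16.png

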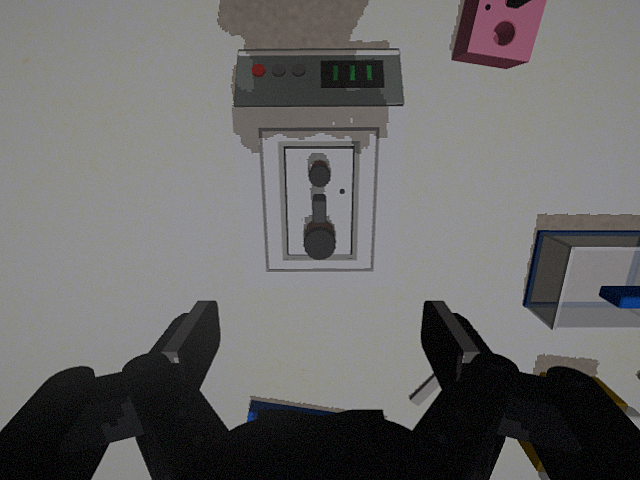

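Request:
carry_out:
  moves:
    - [[0, 0, 1, 0, 0, 0, 1], [0, 0, 1, 0, 0, 0, 1], [0, 0, 1, 0, 0, 0, 1], [0, 0, 1, 0, 0, 0, 1], [0, 0, 1, 0, 0, 0, 1], [0, 0, 1, 0, 0, 0, 1], [0, 0, 1, 0, 0, 0, 1], [0, 0, 1, 0, 0, 0, 1]]

```text
time: 42.12
tool_pos: [0.5133, -0.2887, 0.2615]
tool_rot: [-0.0, 0.925, 0.379, -0.001]
contact_force: [0.1, 0.0, -0.7]
gripper_width: 0.997
```

Request:
carry_out:
  moves:
    - [[0, 0, 1, 0, 0, 0, 1], [0, 0, 1, 0, 0, 0, 1], [0, 0, 1, 0, 0, 0, 1], [0, 0, 1, 0, 0, 0, 1], [0, 0, 1, 0, 0, 0, 1], [0, 0, 1, 0, 0, 0, 1], [0, 0, 1, 0, 0, 0, 1], [0, 0, 1, 0, 0, 0, 1]]

```text
time: 42.78
tool_pos: [0.5133, -0.2887, 0.2614]
tool_rot: [-0.0, 0.999, 0.04, -0.001]
contact_force: [-1.0, -0.4, 0.2]
gripper_width: 0.998
```

Request:
carry_out:
  moves:
    - [[0, 0, 1, 0, 0, 0, 1], [0, 0, 0.9, 0, 0, 0, 1], [0, 0, 0, 0.25, -0.9, 0, 1], [0, 0, 0, 0.25, -0.9, 0, 1], [0, 0, 0, 0.25, -0.9, 0, 1], [0, 0, 0, 0.25, -0.9, 0, 1], [0, 0, 0, 0.25, -0.9, 0, 1], [0, 0, 0, 0.25, -0.9, 0, 1]]

```text
time: 43.45
tool_pos: [0.5911, -0.0769, 0.2616]
tool_rot: [0.0, 0.999, -0.041, -0.001]
contact_force: [0.2, -0.8, 0.2]
gripper_width: 1.003
```

Request:
carry_out:
  moves:
    - [[0, 0, 0, 0.25, -0.9, 0, 1], [0, 0, 0, 0.25, -0.9, 0, 1], [0, 0, 0, 0.25, -0.9, 0, 1], [0, 0, 0, 0, -0.7, 0, 1], [0, 0, 0, 0, -0.3, 0, 1], [0, 0, 0, 0, 0, 0, 1], [0, 0, 0, 0, 0, 0, 1], [0, 0, 0, 0, 0, 0, 1]]

```text
time: 44.12
tool_pos: [0.633, 0.0652, 0.2614]
tool_rot: [0.0, 0.999, -0.041, -0.001]
contact_force: [-0.8, 0.0, -0.5]
gripper_width: 0.997
```

Request:
carry_out:
  moves:
    - [[0, 0, 0, 0, 0, 0, 1], [0, 0, 0, 0, 0, 0, 1]]

```text
time: 44.28
tool_pos: [0.6332, 0.0651, 0.2615]
tool_rot: [0.0, 0.999, -0.042, -0.001]
contact_force: [0.2, 0.6, -1.0]
gripper_width: 0.998
```

```bash
python3 - <<'E'
from h import *
go(.63,.029,.064,-4.7)
s=state();f=grab_frame('wrist'); save('w17',f['frame']);T=wfc(f,s);W=world(f,T);np.savez('pics/w17.npz',T=T,**f)
rect(W,.082,.1,(.58,.68,-.03,.09),'grip')
rect(W,.055,.065,(.54,.72,-.08,.14),'covertop')
c,k=blobs(f['frame'],(100,130,40),(125,255,255),(200,100,480,460))
for x in c: print(cv2.contourArea(x),cv2.minAreaRect(x))
g=np.load('pics/w16.npz')['frame']
save('c16',cv2.resize(g[120:280,250:390],None,fx=4,fy=4,interpolation=cv2.INTER_CUBIC)[:600])
E
```

```text
tcp [0.6332 0.0651 0.2615] ang -4.8 tilt [-0.07 -0.01] w 0.998 t 44.28 F [ 0.2  0.6 -1. ]
turn z total shares -0.019
after-turn shift shares [-0.006  0.906  4.938]
shift shares now [1.000e-03 9.050e-01 4.938e+00]
tilt fix turn x,y shares [0.003 0.014]
grip n 697 ctr [635.4  30.7] size [49.3 13.3] ang 85.09 z 0.0891 px [325. 248.]
covertop n 10790 ctr [634.8  29.8] size [131.1 100.3] ang 84.69 z 0.0594 px [324. 236.]
576.0 ((324.5, 249.0), (48.0, 13.0), 90.0)
```

View pics/w17.png

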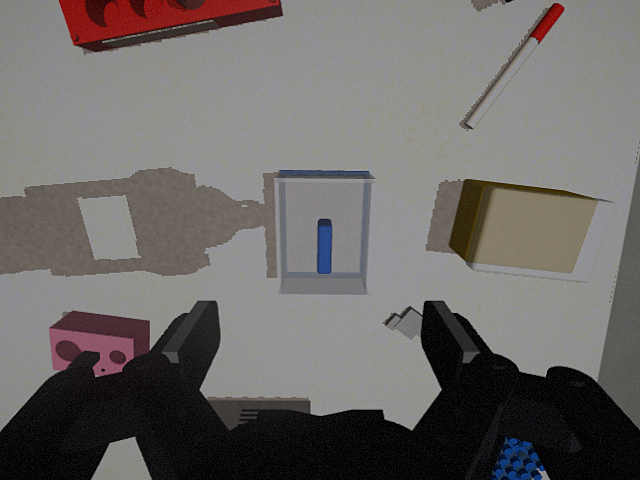

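View pics/c16.png

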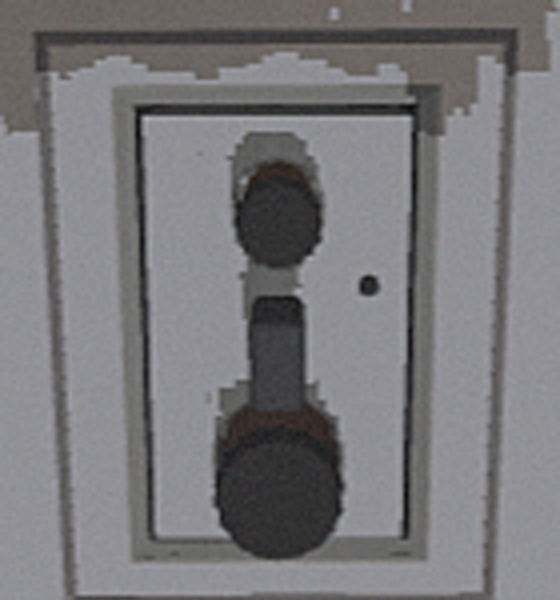

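```bash
python3 - <<'E'
from h import *
f=dict(np.load('pics/w16.npz'))
c=np.array([(35,33),(518,32),(490,600),(69,600)])/4-.375+np.array([250,120])
P=cast(f,c,.085,f['T']); print(P.mean(0).round(4))
for i in range(4): e=P[(i+1)%4]-P[i]; print(np.linalg.norm(e).round(4),np.degrees(np.arctan2(e[1],e[0])).round(2))
f=dict(np.load('pics/w5.npz'))
c=np.array([(79,33),(574,33),(544,598),(112,598)])/4-.375+np.array([240,150])
P=cast(f,c,.085,f['T']); print(P.mean(0).round(4))
for i in range(4): e=P[(i+1)%4]-P[i]; print(np.linalg.norm(e).round(4),np.degrees(np.arctan2(e[1],e[0])).round(2))
go(.635,.0303,.12,-5)
E
```

```text
[ 0.5036 -0.2879  0.085 ]
0.1053 84.9
0.1336 -5.29
0.1038 -95.22
0.1334 175.37
[ 0.5048 -0.2883  0.085 ]
0.1058 -95.08
0.1344 174.96
0.105 84.94
0.1345 -4.72
tcp [0.6332 0.0653 0.2615] ang -4.78 tilt [-0.07 -0.  ] w 0.998 t 44.33 F [0.4 0.3 0.3]
turn z total shares 0.044
after-turn shift shares [0.12  0.869 3.537]
shift shares now [0.121 0.869 3.537]
tilt fix turn x,y shares [0.002 0.014]
```

Request:
carry_out:
  moves:
    - [[0, 0, 0.04, 0.12, 0.45, 0, 1], [0, 0, 0, 0, 0.42, 0.3, 1], [0, 0, 0, 0, 0, 0.7, 1], [0, 0, 0, 0, 0, 0.8, 1], [0, 0, 0, 0, 0, 0.8, 1], [0, 0, 0, 0, 0, 0.6, 1], [0, 0, 0, 0, 0, 0.3, 1], [0, 0, 0, 0, 0, 0, 1]]

```text
time: 45.0
tool_pos: [0.6325, 0.0312, 0.1174]
tool_rot: [-0.0, 0.999, -0.043, -0.004]
contact_force: [-0.8, 0.2, -0.3]
gripper_width: 1.001
```

Request:
carry_out:
  moves:
    - [[0, 0, 0, 0, 0, 0, 1], [0, 0, 0, 0, 0, 0, 1], [0, 0, 0, 0, 0, 0, 1], [0, 0, 0, 0, 0, 0, 1], [0, 0, 0, 0, 0, 0, 1], [0, 0, 0, 0, 0, 0, 1]]

```text
time: 45.5
tool_pos: [0.6355, 0.0316, 0.1224]
tool_rot: [0.0, 0.999, -0.042, 0.0]
contact_force: [0.4, 0.2, 0.3]
gripper_width: 1.003
```

```bash
python3 - <<'E'
from h import *
go(.635,.0303,.066,-5)
s=state();f=grab_frame('wrist'); save('w18',f['frame']);T=wfc(f,s);W=world(f,T)
rect(W,.082,.1,(.58,.68,-.03,.09),'grip')
rect(W,.055,.065,(.54,.72,-.08,.14),'covertop')
E
```

```text
tcp [0.6355 0.0316 0.1224] ang -4.87 tilt [ 0.01 -0.  ] w 1.003 t 45.5 F [0.4 0.2 0.3]
turn z total shares 0.026
after-turn shift shares [-0.009  0.034  1.41 ]
shift shares now [-0.01   0.034  1.41 ]
tilt fix turn x,y shares [ 0.    -0.003]
grip n 2096 ctr [634.8  30.7] size [49.6 14. ] ang 84.61 z 0.0891 px [318. 274.]
covertop n 28827 ctr [634.8  29.8] size [130.9 100.4] ang 84.6 z 0.0594 px [318. 246.]
```

View pics/w18.png

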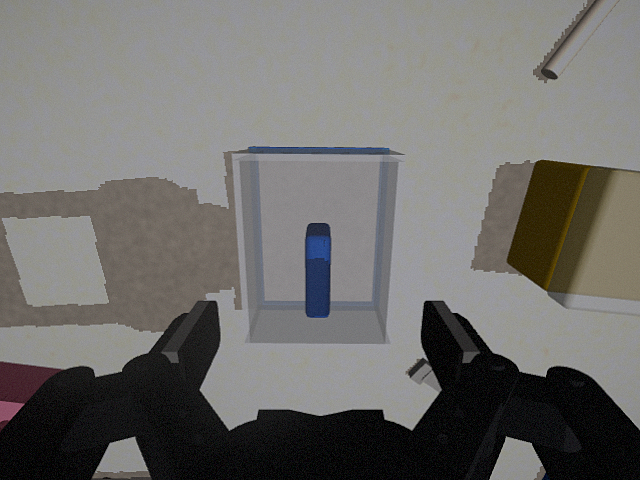

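Request:
carry_out:
  moves:
    - [[0, 0, 0.08, -0.015, 0.03, 0.3, 1], [0, 0, 0, 0, 0, 0.4, 1], [0, 0, 0, 0, 0, 0.35, 1], [0, 0, 0, 0, 0, 0.25, 1], [0, 0, 0, 0, 0, 0.1, 1], [0, 0, 0, 0, 0, 0, 1], [0, 0, 0, 0, 0, 0, 1], [0, 0, 0, 0, 0, 0, 1]]

```text
time: 46.22
tool_pos: [0.6349, 0.0305, 0.0663]
tool_rot: [-0.0, 0.999, -0.046, 0.0]
contact_force: [0.0, -0.2, 0.4]
gripper_width: 0.998
```

```bash
python3 - <<'E'
from h import *
go(.635,.0303,.066,-5.3)
E
```

```text
tcp [0.6349 0.0305 0.0663] ang -5.27 tilt [0.01 0.  ] w 0.998 t 46.22 F [ 0.  -0.2  0.4]
turn z total shares 0.005
after-turn shift shares [0.002 0.005 0.007]
shift shares now [0.002 0.005 0.007]
tilt fix turn x,y shares [-0.    -0.002]
```

Request:
carry_out:
  moves:
    - [[0, 0, 0, 0, 0, 0, -1], [0, 0, 0, 0, 0, 0, -1], [0, 0, 0, 0, 0, 0, -1], [0, 0, 0, 0, 0, 0, -1], [0, 0, 0, 0, 0, 0, -1], [0, 0, 0, 0, 0, 0, -1], [0, 0, 0, 0, 0, 0, -1], [0, 0, 0, 0, 0, 0, -1]]

```text
time: 46.88
tool_pos: [0.6343, 0.0305, 0.0656]
tool_rot: [0.0, 0.999, -0.046, -0.001]
contact_force: [-0.8, -0.3, 0.8]
gripper_width: 0.154
```

Request:
carry_out:
  moves:
    - [[0, 0, 0, 0, 0, 0, -1], [0, 0, 0, 0, 0, -0.3, -1], [0, 0, 0, 0, 0, -0.6, -1], [0, 0, 0, 0, 0, -0.8, -1], [0, 0, 0, 0, 0, -0.8, -1], [0, 0, 0, 0, 0, -0.8, -1], [0, 0, 0, 0, 0, -0.8, -1], [0, 0, 0, 0, 0, -0.5, -1]]

```text
time: 47.55
tool_pos: [0.6354, 0.0305, 0.2543]
tool_rot: [0.0, 0.999, -0.046, 0.002]
contact_force: [1.6, -1.0, -1.6]
gripper_width: 0.149
```

Request:
carry_out:
  moves:
    - [[0, 0, 0, 0, 0, 0, -1], [0, 0, 0, 0, 0, 0, -1], [0, 0, 0, 0, 0, 0, -1], [0, 0, 0, 0, 0, 0, -1]]

```text
time: 47.88
tool_pos: [0.633, 0.0306, 0.246]
tool_rot: [-0.0, 0.999, -0.046, -0.003]
contact_force: [0.5, -0.8, -1.9]
gripper_width: 0.15
```

```bash
python3 - <<'E'
from h import *
go(.5042,-.2881,.25,85)
s=state();f=grab_frame('wrist'); save('w19',f['frame']);T=wfc(f,s);W=world(f,T)
z=tool()[0][2]; rect(W,z-.012,z+.0,(.54,.72,-.08,.14),'covertop')
E
```

```text
tcp [0.633  0.0306 0.246 ] ang -5.27 tilt [-0.37  0.03] w 0.15 t 47.88 F [ 0.5 -0.8 -1.9]
turn z total shares -18.055
after-turn shift shares [-8.217 -2.514 -0.1  ]
shift shares now [-2.475  8.229 -0.082]
tilt fix turn x,y shares [0.002 0.075]
covertop n 33899 ctr [635.8  49.8] size [ 91.2 101.1] ang 84.87 z 0.2399 px [321. 237.]
```

View pics/w19.png

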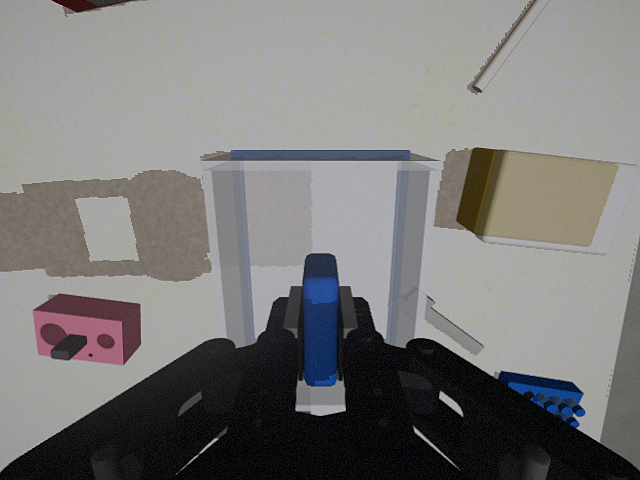

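Request:
carry_out:
  moves:
    - [[0, 0, -0.9, 0, 0, 0, -1], [0, 0, -0.9, 0, 0, 0, -1], [0, 0, -0.9, 0, 0, 0, -1], [0, 0, -0.9, 0, 0, 0, -1], [0, 0, -0.9, 0, 0, 0, -1], [0, 0, -0.9, 0, 0, 0, -1], [0, 0, -0.9, 0, 0, 0, -1], [0, 0, -0.9, 0, 0, 0, -1]]

```text
time: 48.6
tool_pos: [0.6336, 0.0305, 0.2471]
tool_rot: [-0.001, 0.964, 0.267, -0.002]
contact_force: [0.0, -0.5, -1.4]
gripper_width: 0.151
```

Request:
carry_out:
  moves:
    - [[0, 0, -0.9, 0, 0, 0, -1], [0, 0, -0.9, 0, 0, 0, -1], [0, 0, -0.9, 0, 0, 0, -1], [0, 0, -0.9, 0, 0, 0, -1], [0, 0, -0.9, 0, 0, 0, -1], [0, 0, -0.9, 0, 0, 0, -1], [0, 0, -0.9, 0, 0, 0, -1], [0, 0, -0.9, 0, 0, 0, -1]]

```text
time: 49.27
tool_pos: [0.6336, 0.0305, 0.247]
tool_rot: [-0.002, 0.834, 0.552, -0.002]
contact_force: [-0.7, 0.3, -1.9]
gripper_width: 0.152
```

Request:
carry_out:
  moves:
    - [[0, 0, -0.9, 0, 0, 0, -1], [0, 0, -0.9, 0, 0, 0, -1], [0, 0, -0.9, 0, 0, 0, -1], [0, 0, -0.9, 0, 0, 0, -1], [0, 0, 0, -0.7, -0.21, 0, -1], [0, 0, 0, -0.7, -0.21, 0, -1], [0, 0, 0, -0.7, -0.21, 0, -1], [0, 0, 0, -0.7, -0.21, 0, -1]]

```text
time: 49.93
tool_pos: [0.5894, -0.0786, 0.2472]
tool_rot: [-0.002, 0.739, 0.674, -0.001]
contact_force: [0.7, -0.4, -2.1]
gripper_width: 0.147
```

Request:
carry_out:
  moves:
    - [[0, 0, 0, -0.7, -0.21, 0, -1], [0, 0, 0, -0.7, -0.21, 0, -1], [0, 0, 0, -0.7, -0.21, 0, -1], [0, 0, 0, -0.7, -0.21, 0, -1], [0, 0, 0, -0.7, -0.21, 0, -1], [0, 0, 0, -0.7, -0.21, 0, -1], [0, 0, 0, -0.5, -0.2, 0, -1], [0, 0, 0, -0.4, -0.1, 0, -1]]

```text
time: 50.6
tool_pos: [0.508, -0.2766, 0.2474]
tool_rot: [-0.002, 0.739, 0.673, -0.001]
contact_force: [1.1, -0.2, -2.3]
gripper_width: 0.15
```

Request:
carry_out:
  moves:
    - [[0, 0, 0, -0.2, 0, 0, -1], [0, 0, 0, 0, 0, 0, -1], [0, 0, 0, 0, 0, 0, -1], [0, 0, 0, 0, 0, 0, -1], [0, 0, 0, 0, 0, 0, -1]]

```text
time: 51.02
tool_pos: [0.5095, -0.2822, 0.2492]
tool_rot: [-0.001, 0.738, 0.674, -0.0]
contact_force: [0.1, 0.1, -2.4]
gripper_width: 0.149
```

```bash
python3 - <<'E'
from h import *
go(.5042,-.2881,.20,85)
s=state();f=grab_frame('wrist'); save('w20',f['frame']);T=wfc(f,s);np.savez('pics/w20.npz',T=T,**f);W=world(f,T)
z=tool()[0][2]; rect(W,z-.012,z+.0,(.40,.6,-.4,-.2),'covertop')
E
```

```text
tcp [ 0.5095 -0.2822  0.2492] ang 84.81 tilt [-0.09  0.04] w 0.149 t 51.02 F [ 0.1  0.1 -2.4]
turn z total shares -0.038
after-turn shift shares [-0.158 -0.119  1.231]
shift shares now [-0.159 -0.116  1.231]
tilt fix turn x,y shares [-0.019 -0.007]
covertop n 33893 ctr [ 492.1 -279.5] size [101.   91.4] ang 84.78 z 0.2431 px [320. 237.]
```

View pics/w20.png

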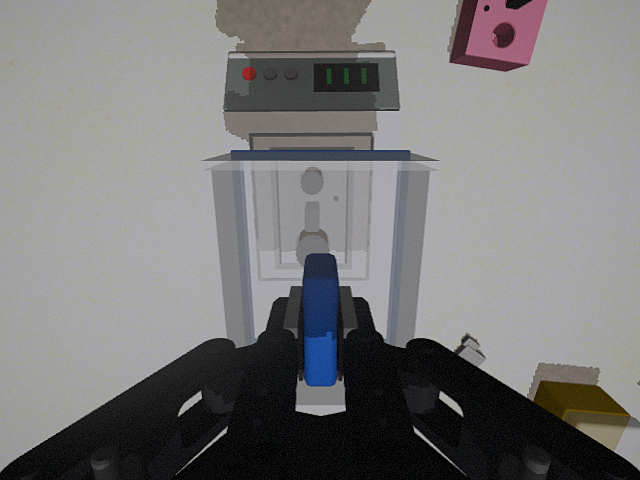

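```bash
python3 - <<'E'
from h import *
f=dict(np.load('pics/w20.npz'))
save('c20',cv2.resize(f['frame'][140:180,190:450],None,fx=3,fy=6,interpolation=cv2.INTER_CUBIC))
H=f['hand_eye']
def ct(px,z):
    d=rays(f,px)@H[:3,:3].T; o=H[:3,3]; return o+d*((z-o[2])/d[:,2])[:,None]
for r in (159,160,161,168,170): print(r,(ct([(205,r),(436,r)],.006)*1000).round(1).tolist())
print('foot',(ct([(231,150),(410,150)],.066)*1000).round(1).tolist())
E
```

```text
159 [[-47.1, -63.7, 6.0], [49.0, -63.7, 6.0]]
160 [[-47.1, -63.3, 6.0], [49.1, -63.3, 6.0]]
161 [[-47.2, -62.9, 6.0], [49.1, -62.9, 6.0]]
168 [[-47.4, -60.0, 6.0], [49.4, -60.0, 6.0]]
170 [[-47.5, -59.2, 6.0], [49.5, -59.2, 6.0]]
foot [[-50.9, -63.8, 66.0], [53.0, -63.8, 66.0]]
```

View pics/c20.png

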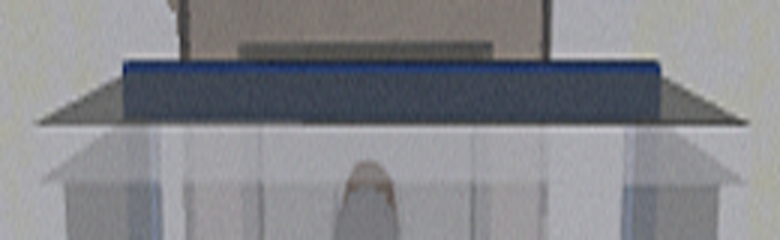

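```bash
python3 - <<'E'
from h import *
go(.5032,-.2886,.162,85)
E
```

```text
tcp [ 0.5095 -0.2823  0.2494] ang 84.81 tilt [-0.08  0.03] w 0.146 t 51.07 F [ 0.8 -0.2 -0.7]
turn z total shares -0.038
after-turn shift shares [-0.17  -0.143  2.184]
shift shares now [-0.172 -0.139  2.185]
tilt fix turn x,y shares [-0.017 -0.004]
```

Request:
carry_out:
  moves:
    - [[0, 0, -0.04, -0.17, -0.14, 0, -1], [0, 0, 0, 0, 0, 0.3, -1], [0, 0, 0, 0, 0, 0.4, -1], [0, 0, 0, 0, 0, 0.4, -1], [0, 0, 0, 0, 0, 0.4, -1], [0, 0, 0, 0, 0, 0.4, -1], [0, 0, 0, 0, 0, 0.28, -1], [0, 0, 0, 0, 0, 0, -1]]

```text
time: 51.73
tool_pos: [0.5008, -0.2882, 0.1582]
tool_rot: [-0.004, 0.738, 0.675, -0.001]
contact_force: [-0.3, 0.1, -1.9]
gripper_width: 0.153
```

Request:
carry_out:
  moves:
    - [[0, 0, 0, 0, 0, 0, -1], [0, 0, 0, 0, 0, 0, -1], [0, 0, 0, 0, 0, 0, -1], [0, 0, 0, 0, 0, 0, -1], [0, 0, 0, 0, 0, 0, -1]]

```text
time: 52.15
tool_pos: [0.5033, -0.2899, 0.1635]
tool_rot: [0.0, 0.738, 0.675, -0.0]
contact_force: [0.7, -0.7, -1.6]
gripper_width: 0.148
```

```bash
python3 - <<'E'
from h import *
go(.5032,-.2886,.151,85)
s=state();f=grab_frame('wrist'); save('w21',f['frame']);T=wfc(f,s);np.savez('pics/w21.npz',T=T,**f)
g=grab_frame('side'); save('s21',cv2.resize(g['frame'][140:230,290:440],None,fx=5,fy=5,interpolation=cv2.INTER_CUBIC))
g=grab_frame('top'); save('t21',cv2.resize(g['frame'][185:315,420:530],None,fx=4.5,fy=4.5,interpolation=cv2.INTER_CUBIC))
E
```

```text
tcp [ 0.5033 -0.2899  0.1635] ang 84.93 tilt [ 0.01 -0.06] w 0.148 t 52.15 F [ 0.7 -0.7 -1.6]
turn z total shares -0.015
after-turn shift shares [ 0.033 -0.005  0.311]
shift shares now [ 0.033 -0.005  0.311]
tilt fix turn x,y shares [0.003 0.011]
```

View pics/w21.png

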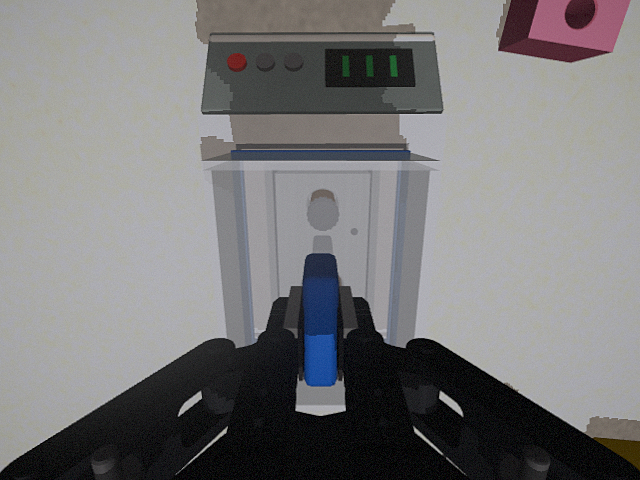

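View pics/s21.png

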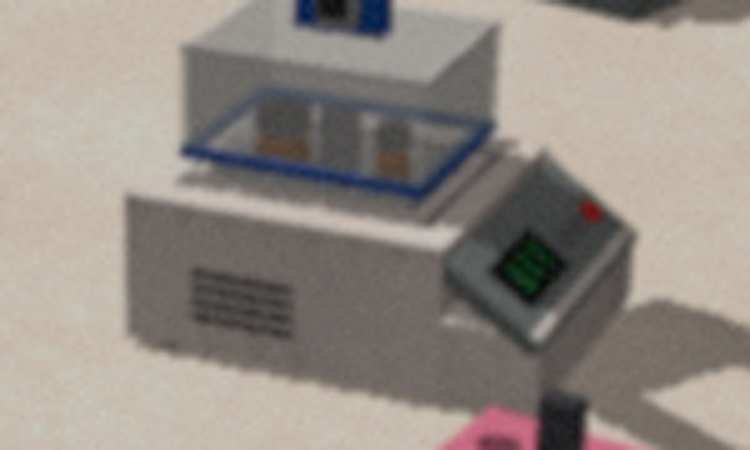

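Request:
carry_out:
  moves:
    - [[0, 0, 0, 0.03, 0, 0, -1], [0, 0, 0, 0, 0, 0.1, -1], [0, 0, 0, 0, 0, 0.1, -1], [0, 0, 0, 0, 0, 0, -1], [0, 0, 0, 0, 0, 0, -1], [0, 0, 0, 0, 0, 0, -1], [0, 0, 0, 0, 0, 0, -1]]

```text
time: 52.88
tool_pos: [0.5029, -0.2884, 0.1544]
tool_rot: [-0.0, 0.738, 0.675, -0.0]
contact_force: [-0.2, 0.4, -2.0]
gripper_width: 0.154
```

```bash
python3 - <<'E'
from h import *
go(.5032,-.2886,.151,85)
s=state();f=grab_frame('wrist');T=wfc(f,s);np.savez('pics/w22.npz',T=T,**f)
save('c22',cv2.resize(f['frame'][130:350,200:440],None,fx=2.7,fy=2.7,interpolation=cv2.INTER_CUBIC))
E
```

```text
tcp [ 0.5029 -0.2884  0.1544] ang 84.92 tilt [-0.07  0.  ] w 0.154 t 52.88 F [-0.2  0.4 -2. ]
turn z total shares -0.015
after-turn shift shares [-0.004  0.007  0.085]
shift shares now [-0.004  0.007  0.085]
tilt fix turn x,y shares [-0.014  0.001]
```

View pics/c22.png

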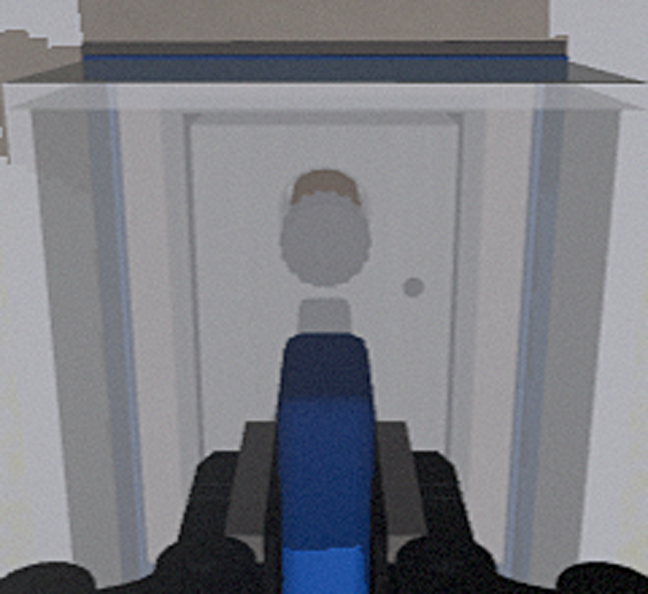

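```bash
python3 - <<'E'
from h import *
f=dict(np.load('pics/w22.npz')); T=f['T']
def px(c): return np.array(c)/2.7-.3+np.array([200,130])
A=cast(f,px([(82,41),(568,41)]),.085,T); B=cast(f,px([(83,56),(567,56)]),.0882,T)
a=np.radians(-5);u=np.array([np.cos(a),np.sin(a)]);v=np.array([-u[1],u[0]])
for n,P in(('outline',A),('foot',B)): print(n,(P[:,:2]@u*1000).round(1),(P[:,:2]@v*1000).round(1))
g=grab_frame('top'); save('t22',cv2.resize(g['frame'][185:315,420:530],None,fx=4.5,fy=4.5,interpolation=cv2.INTER_CUBIC))
E
```

```text
outline [459.5 459.7] [-295.5 -189.7]
foot [462.5 462.6] [-294.7 -190.5]
```

View pics/t22.png

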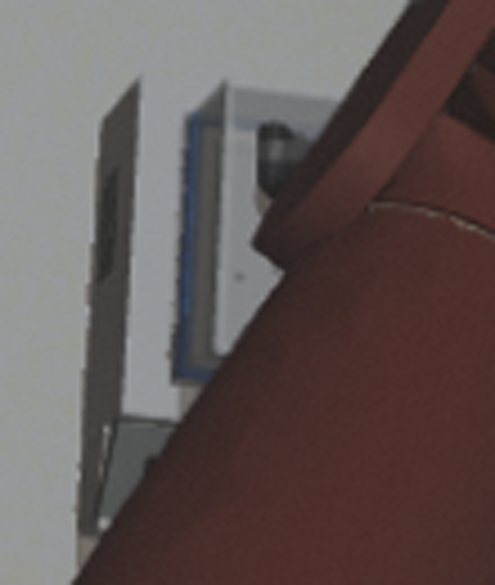

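The rim stands 3.0 mm inside the outline on this side and 0.8 mm inside on each long side. It needs about 1.8 mm towards −x before lowering.

Request:
carry_out:
  moves:
    - [[0, 0, 0, 0, -0.047, 0, -1], [0, 0, 0, 0, 0, 0, -1], [0, 0, 0, 0, 0, 0, -1], [0, 0, 0, 0, 0, 0, -1]]

```text
time: 53.32
tool_pos: [0.501, -0.2882, 0.1544]
tool_rot: [-0.0, 0.738, 0.675, -0.0]
contact_force: [-1.0, -0.3, -1.3]
gripper_width: 0.155
```

```bash
python3 - <<'E'
from h import *
go(.5015,-.2886,.151,85)
s=state();f=grab_frame('wrist');T=wfc(f,s);np.savez('pics/w23.npz',T=T,**f)
save('c23',cv2.resize(f['frame'][130:180,200:440],None,fx=3,fy=6,interpolation=cv2.INTER_CUBIC))
E
```

```text
tcp [ 0.501  -0.2882  0.1544] ang 84.92 tilt [-0.07  0.  ] w 0.155 t 53.32 F [-1.  -0.3 -1.3]
turn z total shares -0.015
after-turn shift shares [-0.008  0.014  0.085]
shift shares now [-0.008  0.014  0.085]
tilt fix turn x,y shares [-0.014  0.001]
```

View pics/c23.png

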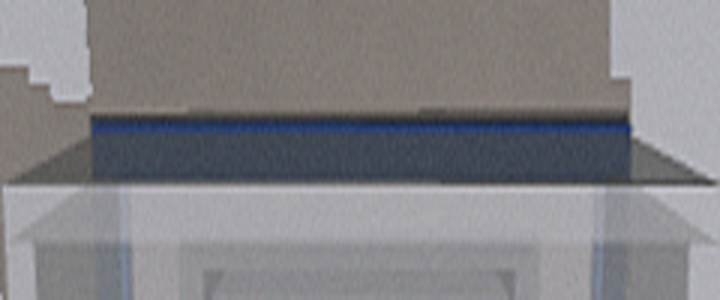

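Request:
carry_out:
  moves:
    - [[0, 0, 0, 0, 0, 0.04, -1], [0, 0, 0, 0, 0, 0.04, -1], [0, 0, 0, 0, 0, 0, -1], [0, 0, 0, 0, 0, 0, -1], [0, 0, 0, 0, 0, 0, -1]]

```text
time: 53.78
tool_pos: [0.501, -0.2882, 0.151]
tool_rot: [-0.001, 0.738, 0.675, -0.0]
contact_force: [0.2, 0.2, -2.4]
gripper_width: 0.151
```

```bash
python3 - <<'E'
from h import *
go(.5015,-.2886,.151,85)
E
```

```text
tcp [ 0.501  -0.2882  0.151 ] ang 84.93 tilt [-0.08  0.01] w 0.151 t 53.78 F [ 0.2  0.2 -2.4]
turn z total shares -0.014
after-turn shift shares [-0.009  0.014  0.001]
shift shares now [-0.009  0.014  0.001]
tilt fix turn x,y shares [-0.017 -0.001]
```

Request:
carry_out:
  moves:
    - [[0, 0, 0, 0, 0, 0.03, -1], [0, 0, 0, 0, 0, 0, -1], [0, 0, 0, 0, 0, 0, -1]]

```text
time: 54.03
tool_pos: [0.5012, -0.2884, 0.1505]
tool_rot: [-0.0, 0.738, 0.675, -0.0]
contact_force: [-1.2, 0.5, 1.7]
gripper_width: 0.149
```

```bash
python3 - <<'E'
from h import *
go(.5015,-.2886,.151,85)
s=state();f=grab_frame('wrist');T=wfc(f,s);np.savez('pics/w24.npz',T=T,**f)
save('c24',cv2.resize(f['frame'][130:180,200:440],None,fx=3,fy=6,interpolation=cv2.INTER_CUBIC))
E
```

```text
tcp [ 0.5012 -0.2884  0.1505] ang 84.93 tilt [-0.04 -0.02] w 0.149 t 54.03 F [-1.2  0.5  1.7]
turn z total shares -0.015
after-turn shift shares [-0.005  0.008 -0.012]
shift shares now [-0.005  0.008 -0.012]
tilt fix turn x,y shares [-0.008  0.005]
```

View pics/c24.png

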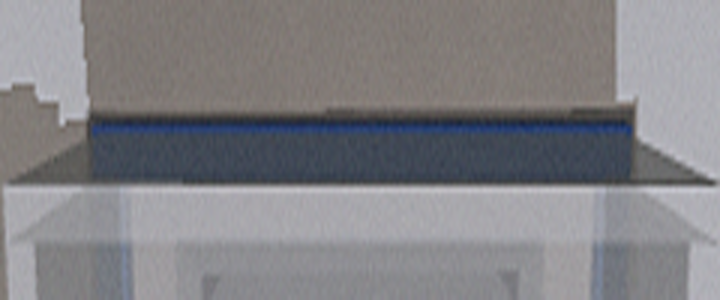

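Contact was made (−2.4 to +1.7 N) and the rim sits just inside the outline, with an even sliver at both ends. I'll open and lift straight up.

Request:
carry_out:
  moves:
    - [[0, 0, 0, 0, 0, 0, -0.3], [0, 0, 0, 0, 0, 0, 0], [0, 0, 0, 0, 0, 0, 0.5], [0, 0, 0, 0, 0, 0, 1], [0, 0, 0, 0, 0, 0, 1], [0, 0, 0, 0, 0, 0, 1], [0, 0, 0, 0, 0, 0, 1], [0, 0, 0, 0, 0, 0, 1]]

```text
time: 54.75
tool_pos: [0.501, -0.2882, 0.15]
tool_rot: [-0.0, 0.738, 0.675, -0.0]
contact_force: [0.2, -0.6, 0.6]
gripper_width: 1.0
```

Request:
carry_out:
  moves:
    - [[0, 0, 0, 0, 0, -0.2, 1], [0, 0, 0, 0, 0, -0.5, 1], [0, 0, 0, 0, 0, -0.8, 1], [0, 0, 0, 0, 0, -0.8, 1], [0, 0, 0, 0, 0, -0.8, 1], [0, 0, 0, 0, 0, -0.5, 1], [0, 0, 0, 0, 0, 0, 1], [0, 0, 0, 0, 0, 0, 1]]

```text
time: 55.42
tool_pos: [0.5018, -0.2887, 0.2964]
tool_rot: [0.002, 0.738, 0.675, -0.0]
contact_force: [0.0, -0.2, 0.4]
gripper_width: 0.998
```

Request:
carry_out:
  moves:
    - [[0, 0, 0, 0, 0, 0, 1], [0, 0, 0, 0, 0, 0, 1], [0, 0, 0, 0, 0, 0, 1], [0, 0, 0, 0, 0, 0, 1]]

```text
time: 55.75
tool_pos: [0.5007, -0.2879, 0.2923]
tool_rot: [-0.002, 0.738, 0.675, -0.001]
contact_force: [-0.5, -0.5, -0.4]
gripper_width: 0.998
```

```bash
python3 - <<'E'
from h import *
go(.5015,-.2886,.151,85)
s=state();f=grab_frame('wrist');T=wfc(f,s);np.savez('pics/w25.npz',T=T,**f);W=world(f,T)
rect(W,.138,.15,(.40,.6,-.4,-.2),'covertop')
rect(W,.165,.185,(.40,.6,-.4,-.2),'grip')
save('w25',f['frame'])
E
```

```text
tcp [ 0.5007 -0.2879  0.2923] ang 84.92 tilt [-0.2  0.1] w 0.998 t 55.75 F [-0.5 -0.5 -0.4]
turn z total shares -0.015
after-turn shift shares [-0.016  0.021  3.532]
shift shares now [-0.021  0.034  3.532]
tilt fix turn x,y shares [-0.042 -0.016]
covertop n 15909 ctr [ 503.3 -287.5] size [100.4 130.4] ang 84.92 z 0.1444 px [320. 217.]
grip n 1107 ctr [ 502.5 -287.7] size [13.7 49.3] ang 85.2 z 0.174 px [320. 231.]
```

View pics/w25.png

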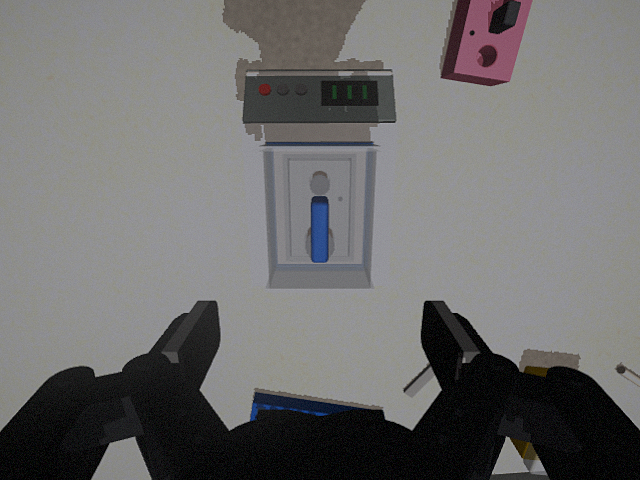

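The cover is at (503.3, −287.5) and the outline, seen the same way, is at (503.6, −287.9). Yaw agrees to 0.1° and the top is at 0.144 m. One last overview before handing in.

```bash
python3 - <<'E'
from h import *
f=grab_frame('side'); save('s26',f['frame'])
E
```

```text
(no output)
```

View pics/s26.png

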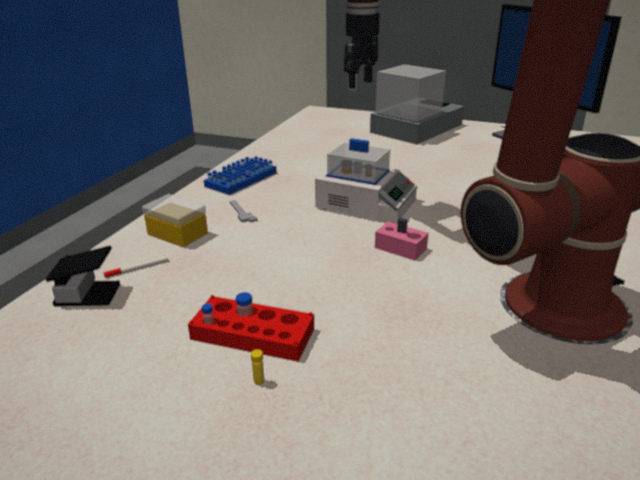

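The side view shows the cover standing on the heater at (357,165) over the vials. The blue caps are still in the rack at (208,313) and (244,303). The yellow and pink look-alikes haven't moved, and the gripper is clear.

```bash
python3 -c "
from h import *
print(ticket.job_done())"
```

```text
the job is handed in; nothing more can be done
None
```

The dry-block heater is loaded as asked and the job is handed in, at about 56 s of the 120 s allowed. I lowered the block home first, then stood the wide and the slim amber vials in their holes. Last I set the cover on its outline, let go and backed off.

**Block:** its weight came off the wrist at the well floor, and the lug top read z = 116 mm against 117 expected.

**Vials:** both cap tops read 112 mm against 113 expected. The depth readings run about 0.7 mm low throughout, so I take them as fully down.

**Cover:** just before lowering, the rim was about 2 mm off along the heater's x, so I corrected it. After release the cover was within 0.5 mm and about 0.1° of the outline, with its top at 144 mm against 145.

**Everything else:** the last side view shows both blue-capped vials still in the rack, and the yellow and pink look-alikes where they were. Wrist force readings stayed under about 6 N.

**Disagreement:** wrist-camera positions differed by about 1 mm between opposite camera directions. I averaged them for the outline and the vial holes.

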